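# Offer a cast lever up to its drilling fixture

## Robot

A 6-joint arm with a two-finger parallel gripper is mounted at the origin on the work surface; the furniture and walls round the work are solid. World frame = base frame: x ahead of the robot, y to its left, z up, the work surface at z = 0. Lengths are in m, angles in rad, forces in N, time in s.
With the tool pointing down it reaches from about 0.375 to 0.9 m from the base axis. Payload 3.1 kg.
Tool frame: the origin (TCP) lies midway between the tips of the shut fingers; the grasp point (between the pads) lies 19 mm behind it; x points along the fingers, y is the direction in which the jaws open and shut, and the axes are right-handed (so a half turn about x gives the same grasp; the last joint's range is limited). The gripper opens to 85 mm and grips with 20 to 120 N. Pads are 22 mm wide; open, the fingers measure 114 mm over their backs; the gripper's body (76 mm by 85 mm) begins 54 mm behind the grasp point. The pads swing forward as they close: fully open they stand 13 mm farther back than shut.
Start: joints at [-0.178, 0.527, 1.433, -0, 1.181, -0.178], TCP at [0.625, 0, 0.231] pointing down, gripper open.
Joint ranges: [-3.08, 3.08], [-0.75, 2.2], [0.22, 2.44], [-1.43, 4.57], [0, 2.65], [-2.85, 2.85]. Speed limits (rad/s): [2.79, 2.79, 3.14, 3.14, 3.14, 3.14].

## Interface

Orientations are given as a unit quaternion [x, y, z, w].
In Python, from station import manip gives the robot as it stands.
- The arm moves only by the tool carry_out, never from a script. Its argument "commands" is a list that holds one entry, the list of rows, each a list of 7 numbers: the shift along the tool's x, y, z in units of 25 mm (1.0 is 25 mm), then the turn, a rotation vector about the tool's x, y, z in units of 5 degrees (1.0 is 5 degrees), then the finger opening in mm, from 0 to 85.4. A call has exactly 5 rows; each row is the pose to reach, as a shift and turn from the pose commanded when the call began, along the tool's axes at that moment; what a row does not reach only later rows make up. A row lasts 1/10 s, in which the tool goes at most 50 mm and 8.59 degrees, less where a joint would pass 70% of its speed; a pose out of reach is approached as far as the arm can. A call with a gripper value outside its range is refused whole. The fingers move at their own pace and stop on an object; "force" is the grip in N (left out, the last holds). Time passes only in rows, so rows that repeat a pose let the fingers close, or fill a call up. It gives the time, the measured TCP pose, the force and the opening at its end, in the units of the state.
- manip.sense(): the state, without advancing time (a new reading comes with each control period).
- manip.snapshot(name): name is "scene" or "side" or "wrist"; returns a dict with "image" (400x640x3 uint8, red, green, blue), "fx", "fy", "cx", "cy" (pixels), "rvec" (rotation vector, rad) and "tvec" (3), from world to camera coordinates, as OpenCV has them. Camera axes: x right, y down, z forward; pixel columns grow to the right and rows downward; lengths in m; the calibration is good to about 2 mm. The wrist camera is an equidistant fisheye: a pixel r from the principal point sees the ray r / f radians off the axis. A picture is of the moment at which its call begins. There is no depth.
- manip.sign_off(): hands the job in, once; it reports no verdict.
The state is a dict: "t": time; "q": joint angles; "qd": joint speeds; "tau": joint torques, N m; "tcp_pos": TCP position; "tool_rot": TCP orientation; "force": force on the tool from outside, world axes, zero at the start; "ft_torque": the same for the moment, N m; "finger_gap": opening from 0.0 (shut) to 1.0 (fully open).
Only numpy, scipy, OpenCV 4.12 (cv2) and the standard library are available. Lean on these libraries where they do the work, as an engineer would, in place of code of your own. Each camera call takes 0.05 s, during which the arm holds its last target.

## Task

The small end of this cast lever is to be drilled in the fixture, so first set the wooden packing block the way it lies now (not on end) centrally on top of the fixture's low rest post and let go of it. Then pick up the lever at its balance point on the arm and hold it level and still over the fixture, bore straight over the locating pin so that it could be lowered directly onto it, about a finger's breadth clear of the pin's tip, with the small end over the block. Keep the lever level all the way and leave the mug, the tin and the tape measure alone; finish while still holding the lever there, do not lower it: I will oil the pin first.

Things in the scene. Friction and masses are not known exactly. Their poses are not given: they have to be found in the camera images.
- fixture: green drilling fixture fixed to the table, base plate 275 x 96 x 14 mm. Origin: centre of its underside; z up; x runs along the plate from the locating post (at x = -92.5 mm) to the rest post (+92.5 mm). Locating post: bright column, 48 mm diameter, shoulder 90 mm up; on it the pin, 22 mm diameter, tapering to 10 mm at its tip. Rest post: stem with dark round cap, 40 mm diameter
- pin_tip (a point): centre of the tip of the locating pin, on its upright axis, 122 mm above the table
- rest_top (a point): centre of the flat round top (40 mm diameter) of the rest post, 40 mm above the table, 185 mm from the pin's axis
- packing_block: sound timber offcut, 50 mm (x) x 75 mm (y) x 50 mm high, 0.09 kg, lying on the table; origin: centre of its underside, z up. Grip it across its 50 mm width.
- lever: grey cast lever, 0.64 to 0.96 kg, lying flat. Boss 52 mm diameter, 38 mm high, 24 mm bore right through, small lug at the back; straight arm 12 mm wide, from 6 to 30 mm above the underside; solid round small end, 32 mm diameter, 32 mm high, centre 185 mm from the bore. Origin: bore centre at the underside; x along the arm from boss to small end; z up
- balance_point (a point): balance point (centre of mass) of the lever: in the middle of the arm, 57.5 mm from the bore's axis towards the small end, 18 mm above the underside. The arm is plain, 12 mm wide, from 35 to 162 mm from the bore's axis.
- punch_mark (a point): punch mark in the bright spot in the middle of the small end's top, 185 mm from the bore's axis, 32 mm above the underside
- mug: white enamel mug with blue rim, 81 mm wide, 82 mm high; a bystander; origin at its underside
- bolt_tin: open grey tin with bolts, 69 mm wide, 76 mm high; a bystander; origin at its underside
- tape_measure: yellow tape measure, 37 x 84 x 64 mm; a bystander; origin at its underside

How it is judged:
By the outcome, as a careful person would: the job done as asked, in the order asked, and still so for the second after the job is handed in, while the arm keeps its last pose, push and grip.
It also fails if it takes over 51 s, if anything falls off the work surface, if the arm or the gripper's body presses on something with over 40 N, if the wrist force passes 120 N, or if a joint passes its speed limit or range.

## Working session

There is one attempt and no reset: what is moved stays moved. The work goes in short steps, Python scripts to look and compute and a tool call to move; the robot and the scene stay as the last step left them, time stands still between calls to the robot, and variables do not carry over. Pictures are saved under pics/ and viewed, and the job is handed in when it is done.

Besides the shell and the picture viewer there is one more tool, called after "Call:" as name([rows], argument=value, ...), one row to a line, values as JSON. carry_out: Moves the arm, as the interface text tells. Its arguments: {"type":"object","properties":{"commands":{"type":"array"},"force":{"type":"number"}},"required":["commands"]}

```bash
mkdir -p pics; ls; python3 - <<'E'
from station import manip
import cv2,numpy as np,json
s=manip.sense();print({k:np.round(v,3).tolist() for k,v in s.items()})
for n in("scene","side","wrist"):
    d=manip.snapshot(n);cv2.imwrite(f"pics/{n}0.png",d["image"][:,:,::-1])
    print(n,[d[k] for k in("fx","fy","cx","cy")],np.round(d["rvec"],4),np.round(d["tvec"],4))
E
```

```text
pics
{'t': 0.0, 'q': [-0.179, 0.528, 1.434, 0.0, 1.181, -0.178], 'qd': [-0.002, -0.001, 0.001, 0.001, -0.001, 0.0], 'tau': [0.0, -44.234, -17.802, -0.0, 0.008, 0.0], 'tcp_pos': [0.624, 0.0, 0.23], 'tool_rot': [0.5, 0.501, -0.5, 0.499], 'force': [-0.197, -0.516, -0.071], 'ft_torque': [0.012, -0.042, -0.001], 'finger_gap': 0.998}
scene [410.76830628636395, 410.76830628636395, 329.11992282417225, 199.3283767647672] [ 0.662  -2.5798  1.2367] [0.4948 0.2057 1.1584]
side [380.5241044194554, 380.5241044194554, 317.15629845923263, 195.57029295128672] [ 2.2898 -0.1986  0.0931] [-0.5497  0.1586  1.1942]
wrist [309.70691628693146, 309.70691628693146, 320.76603437905806, 202.685621159116] [-2.8596e+00 -1.3000e-03  2.5000e-03] [-0.6243 -0.0366  0.3791]
```

View pics/scene0.png

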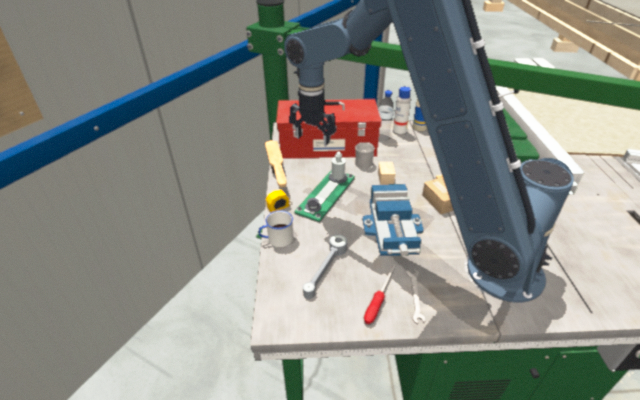

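View pics/side0.png

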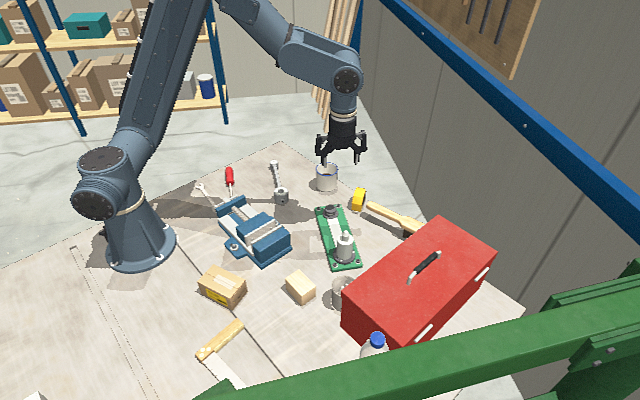

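View pics/wrist0.png

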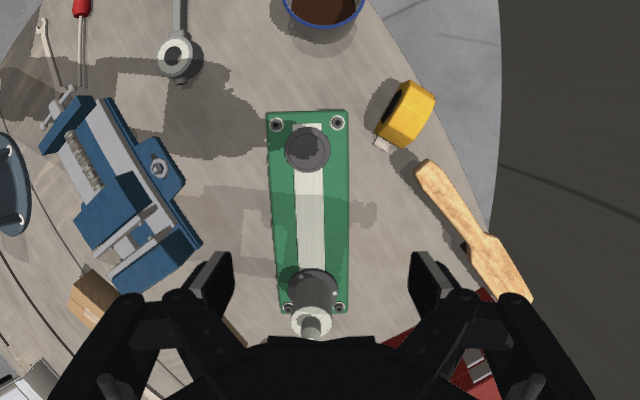

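```bash
cat > h.py <<'E'
import numpy as np,cv2
from scipy.spatial.transform import Rotation as R
from scipy.optimize import least_squares
from station import manip
def snap(n,name=None):
    d=manip.snapshot(n); d["n"]=n
    if name: cv2.imwrite(f"pics/{name}.png",d["image"][:,:,::-1]); import pickle; pickle.dump(d,open(f"pics/{name}.pkl","wb"))
    return d
def load(name):
    import pickle; return pickle.load(open(f"pics/{name}.pkl","rb"))
def proj(d,P):
    P=np.atleast_2d(P).astype(float)
    c=P@R.from_rotvec(np.ravel(d["rvec"])).as_matrix().T+np.ravel(d["tvec"])
    if d["n"]=="wrist":
        r=np.hypot(c[:,0],c[:,1]);th=np.arctan2(r,c[:,2]);k=th/np.maximum(r,1e-9)
        u=np.c_[c[:,0]*k,c[:,1]*k]
    else: u=c[:,:2]/c[:,2:]
    return u*[d["fx"],d["fy"]]+[d["cx"],d["cy"]]
def ray(d,p):
    x=(p[0]-d["cx"])/d["fx"];y=(p[1]-d["cy"])/d["fy"]
    if d["n"]=="wrist":
        r=np.hypot(x,y);v=np.array([x*np.sin(r)/r,y*np.sin(r)/r,np.cos(r)])
    else: v=np.array([x,y,1.])
    M=R.from_rotvec(np.ravel(d["rvec"])).as_matrix()
    return -M.T@np.ravel(d["tvec"]), M.T@v/np.linalg.norm(v)
def atz(d,p,z):
    o,v=ray(d,p); return o+v*(z-o[2])/v[2]
def tri(*obs):
    A=[];b=[]
    for d,p in obs:
        o,v=ray(d,p);Q=np.eye(3)-np.outer(v,v);A.append(Q);b.append(Q@o)
    X=np.linalg.lstsq(np.vstack(A),np.hstack(b),rcond=None)[0]
    return X,[np.round(np.linalg.norm(proj(d,X)[0]-p),1) for d,p in obs]
def crop(d,x0,y0,w,h,k,out):
    c=d["image"][y0:y0+h,x0:x0+w,::-1];cv2.imwrite(f"pics/{out}.png",cv2.resize(c,None,fx=k,fy=k,interpolation=cv2.INTER_CUBIC))
E
python3 - <<'E'
from h import *
s=snap("scene","s1");d=snap("side","d1");w=snap("wrist","w1")
crop(s,250,140,180,165,4,"s1c");crop(d,170,140,200,170,4,"d1c")
m=R.from_quat(manip.sense()["tool_rot"]).as_matrix();print(m.round(3))
E
```

```text
[[-0.001  1.     0.   ]
 [ 0.     0.    -1.   ]
 [-1.    -0.001 -0.   ]]
```

View pics/s1c.png

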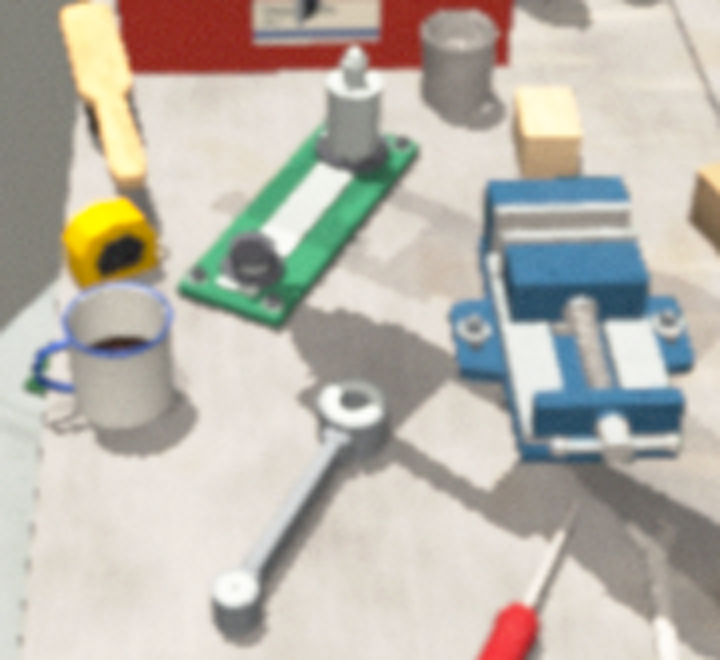

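View pics/d1c.png

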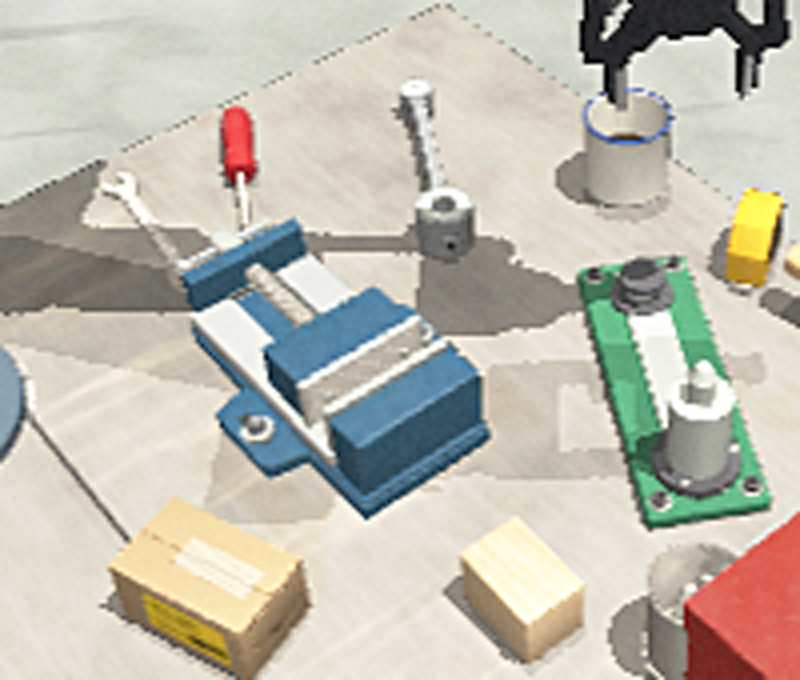

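```bash
python3 - <<'E'
from h import *
s=load("s1");d=load("d1");w=load("w1")
S=lambda x,y:np.array([250+x/4,140+y/4]);D=lambda x,y:np.array([170+x/4,140+y/4])
for n,o in dict(pin=[(s,S(353,50)),(d,D(703,366))],rest=[(s,S(252,250)),(d,D(640,268)),(w,np.array([307,149]))],
  boss=[(s,S(356,400)),(d,D(446,203)),(w,np.array([175,57]))],small=[(s,S(237,588)),(d,D(416,90))]).items():
    X,e=tri(*o);print(n,X.round(4),e)
for x,y in [(518,518),(585,588),(528,617),(460,558)]: print(atz(d,D(x,y),.05).round(4))
for p in [(307,149)]: print(atz(w,p,.04))
print(atz(w,(311,328),.122), proj(w,[[.62,.0,.122]]))
crop(s,365,150,45,45,14,"s1b");crop(d,275,260,60,50,12,"d1b");crop(w,230,100,140,240,2.5,"w1f");crop(w,130,0,100,100,6,"w1l")
E
```

```text
pin [ 0.6132 -0.1562  0.12  ] [np.float64(0.1), np.float64(0.2)]
rest [0.6076 0.0341 0.0375] [np.float64(0.9), np.float64(0.4), np.float64(2.1)]
boss [0.455  0.1468 0.0363] [np.float64(1.2), np.float64(0.5), np.float64(1.7)]
small [0.4448 0.3301 0.0271] [np.float64(0.5), np.float64(0.4)]
[ 0.4703 -0.2126  0.05  ]
[ 0.5066 -0.278   0.05  ]
[ 0.4656 -0.2939  0.05  ]
[ 0.4266 -0.2393  0.05  ]
[0.61004417 0.03429687 0.04      ]
[ 0.61509423 -0.1355738   0.122     ] [[314.85045102 200.1672284 ]]
```

View pics/s1b.png

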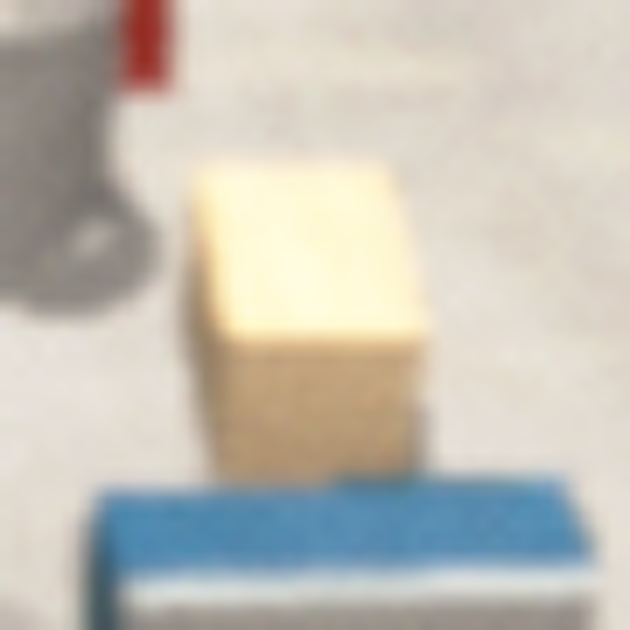

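View pics/d1b.png

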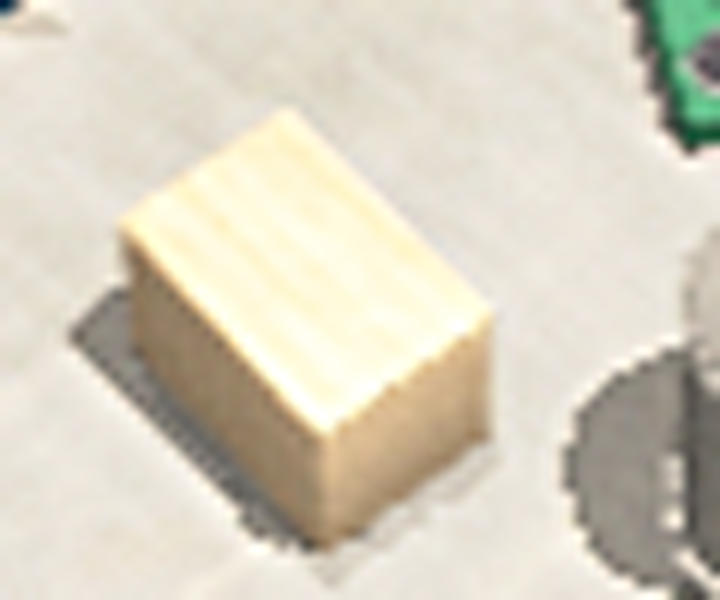

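View pics/w1f.png

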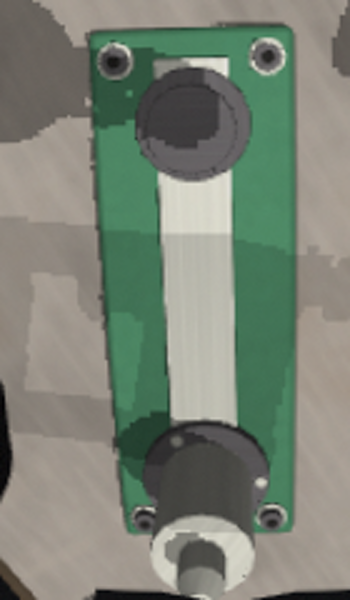

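View pics/w1l.png

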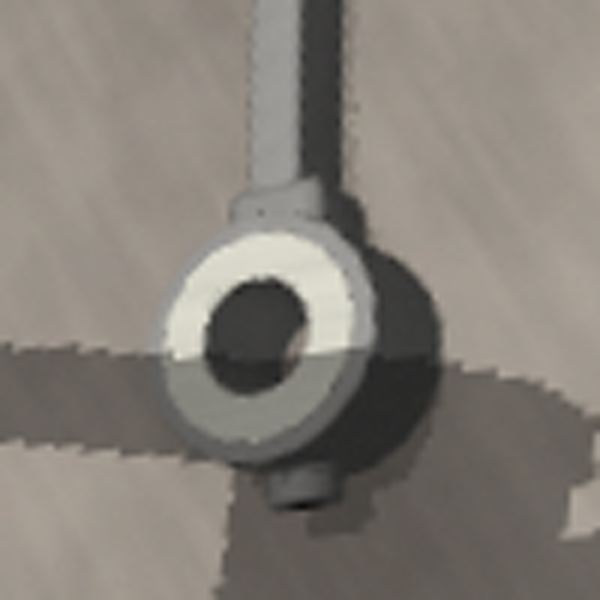

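```bash
cat >> h.py <<'E'
def box(P,L=(.05,.075,.05)):
    x,y,z,a=P; c=np.array([[-1,-1],[1,-1],[1,1],[-1,1]])/2*np.array(L[:2])
    return np.c_[c@np.array([[np.cos(a),np.sin(a)],[-np.sin(a),np.cos(a)]])+[x,y],np.full(4,z)]
E
python3 - <<'E'
from h import *
s=load("s1");d=load("d1");w=load("w1")
sp=np.array([(200,168),(388,165),(428,335),(230,337)])/14+[365,150]
dp=np.array([(287,110),(490,312),(325,432),(123,230)])/12+[275,260]
for p,nm in((sp,s),(dp,d)): print([atz(nm,q,.05).round(4)[:2].tolist() for q in p])
from scipy.optimize import linear_sum_assignment as lsa
def f(P):
    r=[]
    for p,c in((sp,s),(dp,d)):
        q=proj(c,box(P)); D=np.linalg.norm(q[:,None]-p[None],axis=2)
        i,j=lsa(D**2); r.append((q[i]-p[j]).ravel())
    return np.hstack(r)
for a0 in(-.2,.2,.5,.8,1.1,1.5): 
    o=least_squares(f,[.468,-.256,.05,a0]);print(o.x.round(4),o.cost.round(2),f(o.x).round(1))
# tin, vise, tape, mug
S=lambda x,y:np.array([250+x/4,140+y/4])
print("tin",atz(s,S(459,28),.076)); print("vise near block",[atz(s,S(*p),.05).round(3) for p in((490,182),(622,180))])
print("mug",atz(s,S(118,316),.082))
print("tape top",[atz(w,p,.064).round(3) for p in((405,83),(436,90),(405,145))])
E
```

```text
[[0.5032, -0.2715], [0.4609, -0.2969], [0.4236, -0.2301], [0.4667, -0.205]]
[[0.4689, -0.2112], [0.5061, -0.2746], [0.465, -0.2992], [0.4274, -0.2384]]
[ 0.4662 -0.2543  0.0476  0.5337] 1.23 [-0.6  0.  -0.7 -0.  -0.1 -0.2 -0.1 -0.3 -0.5  0.6  0.2  0.3 -0.2  0.
 -0.7 -0.5]
[ 0.4662 -0.2543  0.0476  0.5337] 1.23 [-0.6  0.  -0.7 -0.  -0.1 -0.2 -0.1 -0.3 -0.5  0.6  0.2  0.3 -0.2  0.
 -0.7 -0.5]
[ 0.4662 -0.2543  0.0476  0.5337] 1.23 [-0.6  0.  -0.7 -0.  -0.1 -0.2 -0.1 -0.3 -0.5  0.6  0.2  0.3 -0.2  0.
 -0.7 -0.5]
[ 0.4662 -0.2543  0.0476  0.5337] 1.23 [-0.6  0.  -0.7 -0.  -0.1 -0.2 -0.1 -0.3 -0.5  0.6  0.2  0.3 -0.2  0.
 -0.7 -0.5]
[ 0.4662 -0.2543  0.0476  0.5337] 1.23 [-0.6  0.  -0.7 -0.  -0.1 -0.2 -0.1 -0.3 -0.5  0.6  0.2  0.3 -0.2  0.
 -0.7 -0.5]
[ 0.4667 -0.2542  0.047   2.2012] 99.91 [-4.3  2.6 -3.4 -1.6  3.1 -2.9  2.4  1.5  0.7 -6.4  4.8  0.2 -1.3  6.3
 -5.3  0.6]
tin [ 0.57651287 -0.30047251  0.076     ]
vise near block [array([ 0.467, -0.129,  0.05 ]), array([ 0.37 , -0.186,  0.05 ])]
mug [0.62369076 0.19439115 0.082     ]
tape top [array([0.709, 0.106, 0.064]), array([0.743, 0.101, 0.064]), array([0.711, 0.042, 0.064])]
```

Call:
carry_out([
  [[0, -1.26, 2.03, -1.5, 0, 0, 85], [0, -2.53, 4.06, -3, 0, 0, 85], [0, -3.8, 6.1, -4.5, 0, 0, 85], [0, -5.06, 8.13, -6.1, 0, 0, 85], [0, -6.32, 10.16, -6.1, 0, 0, 85]],
])

```text
t: 0.8
tcp_pos: [0.4933, -0.2114, 0.2315]
tool_rot: [0.35, 0.614, -0.35, 0.615]
force: [0.8, -1.1, -0.6]
finger_gap: 0.999
```

Call:
carry_out([
  [[0, 0, 0, 0, 0, 0, 85], [0, 0, 0, 0, 0, 0, 85], [0, 0, 0, 0, 0, 0, 85], [0, 0, 0, 0, 0, 0, 85], [0, 0, 0, 0, 0, 0, 85]],
])

```text
t: 1.3
tcp_pos: [0.4949, -0.2088, 0.2313]
tool_rot: [0.35, 0.614, -0.35, 0.614]
force: [0.2, 0.2, 0.3]
finger_gap: 0.992
```

```bash
cat >> h.py <<'E'
def st():
    s=manip.sense();m=R.from_quat(s["tool_rot"]).as_matrix()
    print("t",round(s["t"],2),"tcp",np.round(s["tcp_pos"],4),"x",m[:,0].round(3),"y",m[:,1].round(4),"yaw",np.degrees(np.arctan2(m[1,1],m[0,1])).round(2),"F",np.round(s["force"],1),"gap",round(float(s["finger_gap"])*85.4,1))
    return s,m
def shift(target):
    s,m=st();print("tool units",(m.T@(np.array(target)-s["tcp_pos"])/.025).round(2))
E
python3 - <<'E'
from h import *
st();w=snap("wrist","w2");print(proj(w,box((.4662,-.2545,.05,.5337))).round(1))
E
```

```text
t 1.3 tcp [ 0.4949 -0.2088  0.2313] x [ 0.  0. -1.] y [8.604e-01 5.096e-01 1.000e-04] yaw 30.64 F [0.2 0.2 0.3] gap 84.7
[[256.6 235.1]
 [300.1 235.6]
 [298.9 169.9]
 [252.8 170.3]]
```

View pics/w2.png

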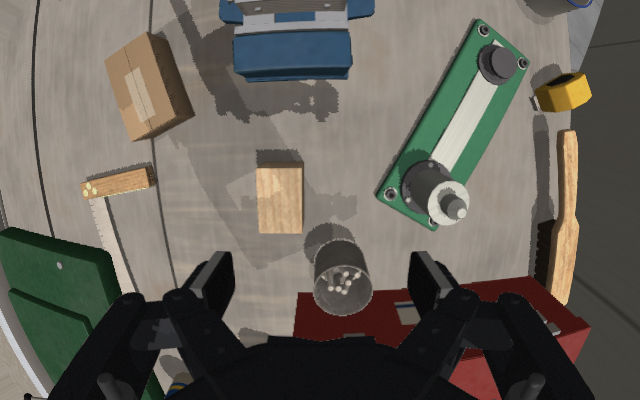

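```bash
python3 - <<'E'
from h import *
w=load("w2");crop(w,235,145,90,100,6,"w2b");crop(w,400,20,150,220,3,"w2f")
E
```

```text
(no output)
```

View pics/w2b.png

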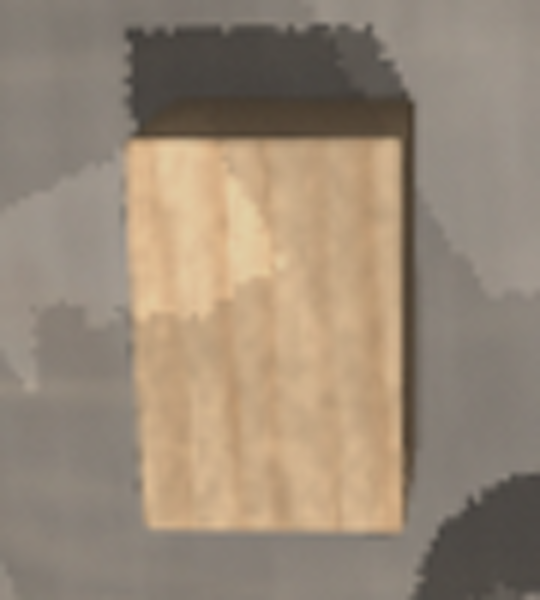

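View pics/w2f.png

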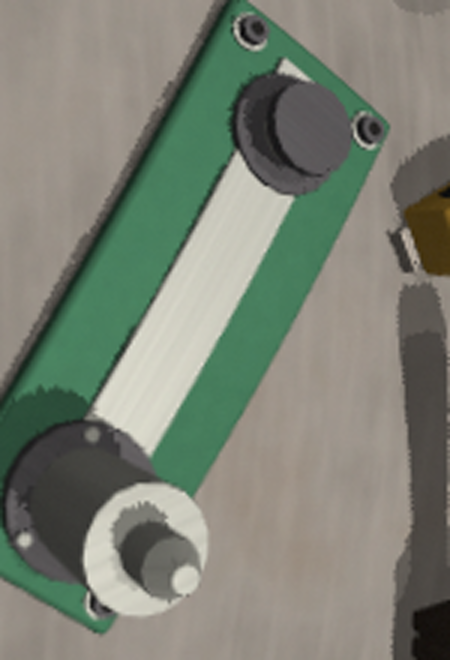

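```bash
python3 - <<'E'
from h import *
s=load("s1");d=load("d1");w=load("w1");w2=load("w2")
S=lambda x,y:np.array([250+x/4,140+y/4]);D=lambda x,y:np.array([170+x/4,140+y/4])
a=np.array
O=dict(pin=[(s,S(353,50)),(d,D(703,366)),(w2,a([462,213]))],rest=[(s,S(252,250)),(d,D(640,268)),(w,a([307.2,149.6])),(w2,a([504,62.3]))])
for n,o in O.items():
    print(n,*[ (x.round(4),e) for x,e in (tri(*o),tri(*o[:2]))]); print([atz(*q,.122 if n=="pin" else .04).round(4) for q in o])
wp=np.array([(127,138),(402,138),(404,530),(146,530)])/6+[235,145]
print([atz(w2,q,.05).round(4)[:2] for q in wp], np.mean([atz(w2,q,.05) for q in wp],0))
E
```

```text
pin (array([ 0.6134, -0.1547,  0.1203]), [np.float64(0.3), np.float64(0.6), np.float64(2.0)]) (array([ 0.6132, -0.1562,  0.12  ]), [np.float64(0.1), np.float64(0.2)])
[array([ 0.6123, -0.1537,  0.122 ]), array([ 0.6121, -0.1583,  0.122 ]), array([ 0.6134, -0.153 ,  0.122 ])]
rest (array([0.6081, 0.0333, 0.0373]), [np.float64(0.9), np.float64(0.6), np.float64(1.8), np.float64(1.2)]) (array([0.6062, 0.0344, 0.038 ]), [np.float64(0.5), np.float64(0.5)])
[array([0.6029, 0.0369, 0.04  ]), array([0.6075, 0.0334, 0.04  ]), array([0.6103, 0.0336, 0.04  ]), array([0.6079, 0.0307, 0.04  ])]
[array([ 0.4277, -0.2309]), array([ 0.4705, -0.2061]), array([ 0.5076, -0.2703]), array([ 0.4655, -0.2959])] [ 0.46782093 -0.2507968   0.05      ]
```

```bash
python3 -c "
from h import *
shift((.467,-.253,.014))"
```

```text
t 1.35 tcp [ 0.4948 -0.2089  0.2313] x [-0.  0. -1.] y [0.8605 0.5095 0.    ] yaw 30.63 F [ 1.5 -0.  -0.3] gap 85.1
tool units [ 8.69 -1.86  0.95]
```

Call:
carry_out([
  [[0.5, -1.4, 0.7, 0, 0, 0, 85], [2, -1.86, 0.95, 0, 0, 0, 85], [3.5, -1.86, 0.95, 0, 0, 0, 85], [5, -1.86, 0.95, 0, 0, 0, 85], [5, -1.86, 0.95, 0, 0, 0, 85]],
])

```text
t: 1.85
tcp_pos: [0.4637, -0.2515, 0.1021]
tool_rot: [0.351, 0.618, -0.35, 0.61]
force: [-0.6, 0.6, -0.1]
finger_gap: 0.997
```

```bash
python3 - <<'E'
from h import *
shift((.467,-.253,.014));w=snap("wrist","w3");print(proj(w,box((.467,-.253,.05,.5337))).round(1))
E
```

```text
t 1.85 tcp [ 0.4637 -0.2515  0.1021] x [-0.008  0.007 -1.   ] y [ 0.8613  0.5081 -0.0035] yaw 30.54 F [-0.6  0.6 -0.1] gap 85.1
tool units [3.52 0.1  0.16]
[[288.7 276.2]
 [358.2 276.3]
 [362.6 172.7]
 [284.9 172.6]]
```

View pics/w3.png

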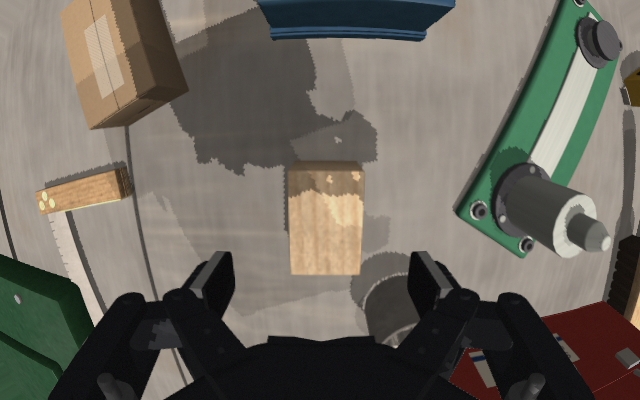

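Call:
carry_out([
  [[1, 0.05, 0.1, 0, 0, 0, 85], [2, 0.05, 0.1, 0, 0, 0, 85], [2.8, 0.05, 0.1, 0, 0, 0, 85], [3.5, 0.05, 0.1, 0, 0, 0, 85], [3.5, 0.05, 0.1, 0, 0, 0, 85]],
])

```text
t: 2.4
tcp_pos: [0.4693, -0.2556, 0.0191]
tool_rot: [0.351, 0.614, -0.351, 0.614]
force: [-0.1, 0.0, 0.6]
finger_gap: 0.996
```

Call:
carry_out([
  [[0, 0, 0, 0, 0, 0, 55], [0, 0, 0, 0, 0, 0, 45], [0, 0, 0, 0, 0, 0, 40], [0, 0, 0, 0, 0, 0, 40], [0, 0, 0, 0, 0, 0, 40]],
], force=40)

```text
t: 2.9
tcp_pos: [0.4698, -0.2564, 0.0206]
tool_rot: [0.351, 0.613, -0.351, 0.615]
force: [-0.1, 0.3, 6.4]
finger_gap: 0.579
```

```bash
python3 - <<'E'
from h import *
st();w=snap("wrist","w4")
E
```

```text
t 2.9 tcp [ 0.4698 -0.2564  0.0206] x [ 0.003 -0.002 -1.   ] y [0.8616 0.5076 0.0014] yaw 30.5 F [-0.1  0.3  6.4] gap 49.5
```

View pics/w4.png

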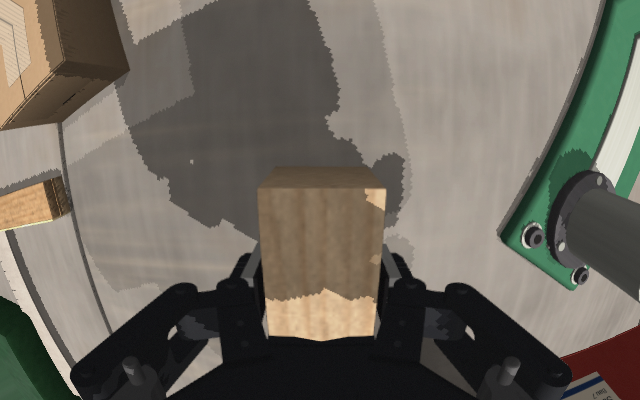

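Call:
carry_out([
  [[-0.5, 0, 0, 0, 0, 0, 40], [-2, 0, 0, 0, 0, 0, 40], [-3.5, 0, 0, 0, 0, 0, 40], [-5, 0, 0, 0, 0, 0, 40], [-6.4, 0, 0, 0, 0, 0, 40]],
])

```text
t: 3.45
tcp_pos: [0.4683, -0.2555, 0.1814]
tool_rot: [0.351, 0.614, -0.351, 0.614]
force: [0.7, -0.6, -0.3]
finger_gap: 0.583
```

```bash
python3 - <<'E'
from h import *
w=load("w4");s,m=st()
for p in((258,188),(386,188)):
    X=atz(w,p,.05);print(X,(m.T@(X-[.4698,-.2564,.0206])).round(4))
shift((.608,.0335,.18))
snap("wrist","w5")
E
```

```text
t 3.45 tcp [ 0.4683 -0.2555  0.1814] x [ 0.001 -0.001 -1.   ] y [8.616e-01 5.075e-01 2.000e-04] yaw 30.5 F [ 0.7 -0.6 -0.3] gap 49.8
[ 0.42738501 -0.2309354   0.05      ] [-0.0294 -0.0236 -0.0434]
[ 0.46937976 -0.20616752  0.05      ] [-0.0294  0.0251 -0.0435]
t 3.45 tcp [ 0.4683 -0.2555  0.1814] x [ 0.001 -0.001 -1.   ] y [8.616e-01 5.075e-01 2.000e-04] yaw 30.5 F [ 0.7 -0.6 -0.3] gap 49.8
tool units [ 0.05 10.68 -7.12]
```

View pics/w5.png

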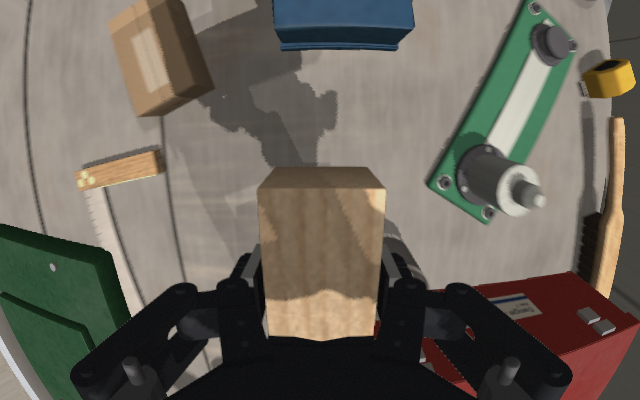

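Call:
carry_out([
  [[0, 1.5, -1, 1, 0, 0, 40], [0, 3, -2, 2, 0, 0, 40], [0, 4.5, -3, 3, 0, 0, 40], [0, 6, -4, 4, 0, 0, 40], [0, 7.5, -5, 5, 0, 0, 40]],
])

```text
t: 4.0
tcp_pos: [0.5669, -0.0512, 0.1796]
tool_rot: [0.476, 0.522, -0.476, 0.523]
force: [-0.1, -0.0, -1.4]
finger_gap: 0.577
```

```bash
python3 - <<'E'
from h import *
shift((.607,.028,.16))
E
```

```text
t 4.0 tcp [ 0.5669 -0.0512  0.1796] x [ 0. -0. -1.] y [9.958e-01 9.200e-02 2.000e-04] yaw 5.28 F [-0.1 -0.  -1.4] gap 49.3
tool units [ 0.78  1.89 -3.01]
```

Call:
carry_out([
  [[0.1, 0.6, -1, 0.4, 0, 0, 40], [0.3, 1.2, -2, 0.75, 0, 0, 40], [0.5, 1.7, -2.7, 0.75, 0, 0, 40], [0.78, 1.89, -3.01, 0.75, 0, 0, 40], [0.78, 1.89, -3.01, 0.75, 0, 0, 40]],
])

```text
t: 4.5
tcp_pos: [0.6057, 0.0275, 0.1585]
tool_rot: [0.491, 0.509, -0.492, 0.507]
force: [-0.1, 0.7, -1.4]
finger_gap: 0.578
```

```bash
python3 - <<'E'
from h import *
shift((.607,.028,.061));w=snap("wrist","w6");s=snap("scene","s6");d=snap("side","d6");crop(s,280,130,90,100,6,"s6c");crop(d,290,120,100,160,4,"d6c")
E
```

```text
t 4.5 tcp [0.6057 0.0275 0.1585] x [-0.002  0.    -1.   ] y [ 0.9995  0.0324 -0.0022] yaw 1.86 F [-0.1  0.7 -1.4] gap 49.3
tool units [ 3.9   0.06 -0.02]
```

View pics/w6.png

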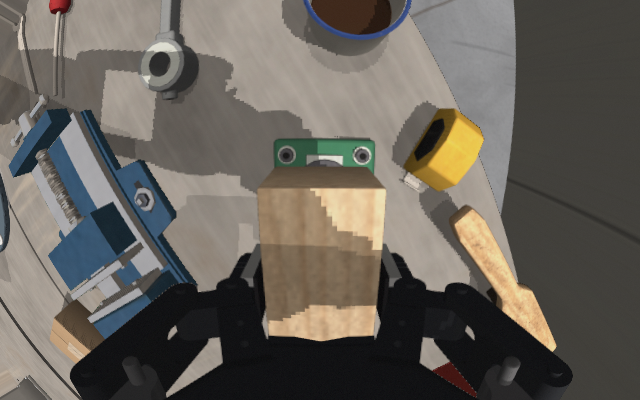

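View pics/s6c.png

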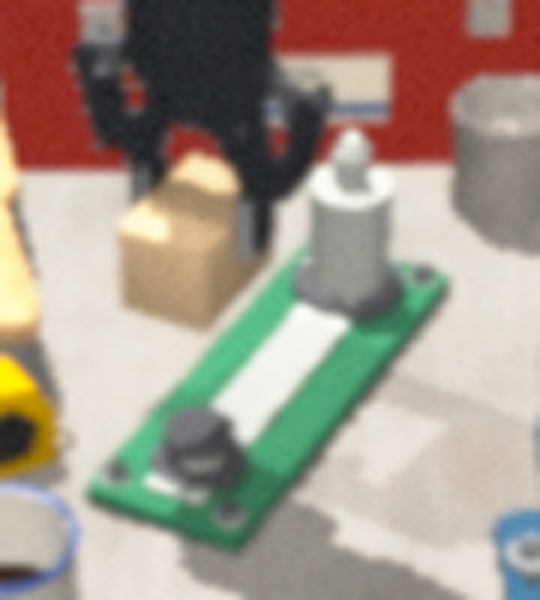

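View pics/d6c.png

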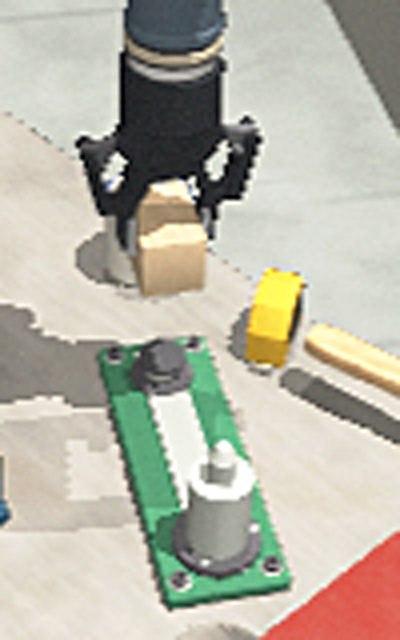

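```bash
python3 - <<'E'
from h import *
s=load("s6");d=load("d6");w=load("w6")
a=np.radians(1.86);c=np.array([.6057+.001,.0275])-.0055*np.array([np.sin(a),-np.cos(a)]);print(c)
for z in(.1379,.1879):
    B=box((*c,z,a)); print("scene",((proj(s,B)-[280,130])*6).round(0).tolist());print("side",((proj(d,B)-[290,120])*4).round(0).tolist())
r=np.array([.608,.0335,.04]);print(((proj(s,r)-[280,130])*6),((proj(d,r)-[290,120])*4))
r=np.array([.613,-.1548,.122]);print(((proj(s,r)-[280,130])*6),((proj(d,r)-[290,120])*4))
# fixture plate end corners, z=.014, from wrist
print([atz(w,p,.014).round(4) for p in((275,140),(373,139),(286,155),(362,156))])
E
```

```text
[0.60652148 0.0329971 ]
scene [[269.0, 257.0], [185.0, 232.0], [114.0, 307.0], [201.0, 334.0]]
side [[142.0, 293.0], [204.0, 285.0], [181.0, 226.0], [121.0, 233.0]]
scene [[269.0, 177.0], [183.0, 153.0], [111.0, 226.0], [199.0, 253.0]]
side [[143.0, 243.0], [207.0, 235.0], [183.0, 176.0], [122.0, 184.0]]
[[193.12294109 428.59114682]] [[160.53026594 347.83743686]]
[[349.38741221 133.76435168]] [[223.0629629  442.32383159]]
[array([0.5616, 0.0741, 0.014 ]), array([0.6528, 0.0782, 0.014 ]), array([0.5722, 0.0602, 0.014 ]), array([0.6433, 0.0617, 0.014 ])]
```

Call:
carry_out([
  [[1, 0.05, 0.02, 0, 0, 0, 40], [2, 0.05, 0.02, 0, 0, 0, 40], [2.9, 0.05, 0.02, 0, 0, 0, 40], [3.6, 0.05, 0.02, 0, 0, 0, 40], [3.6, 0.05, 0.02, 0, 0, 0, 40]],
])

```text
t: 5.15
tcp_pos: [0.6056, 0.0249, 0.0673]
tool_rot: [0.492, 0.509, -0.494, 0.506]
force: [-0.5, 0.1, -0.8]
finger_gap: 0.581
```

```bash
python3 - <<'E'
from h import *
shift((.607,.027,.0606));w=snap("wrist","w7");s=snap("scene","s7");d=snap("side","d7");crop(s,280,160,80,80,8,"s7c");crop(d,300,170,70,90,6,"d7c")
E
```

```text
t 5.15 tcp [0.6056 0.0249 0.0673] x [-0.006  0.001 -1.   ] y [ 0.9996  0.0287 -0.0055] yaw 1.64 F [-0.5  0.1 -0.8] gap 49.6
tool units [ 0.27  0.06 -0.08]
```

View pics/w7.png

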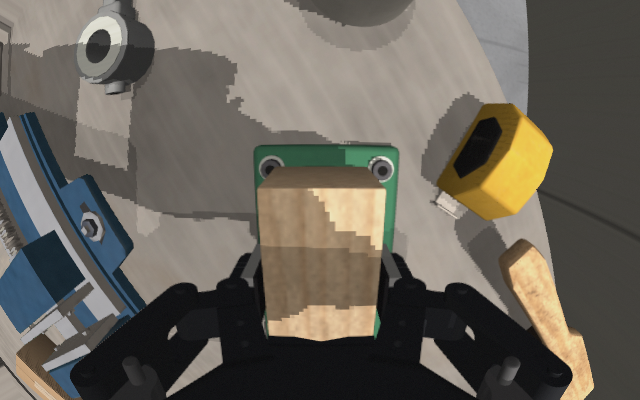

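View pics/s7c.png

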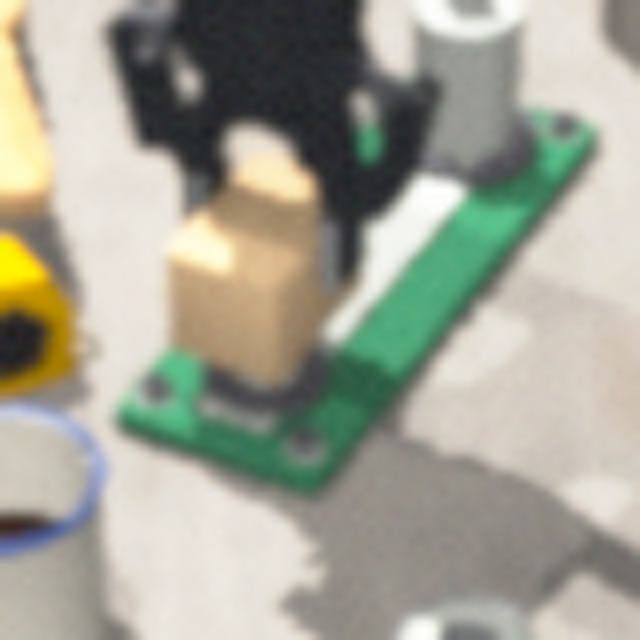

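View pics/d7c.png

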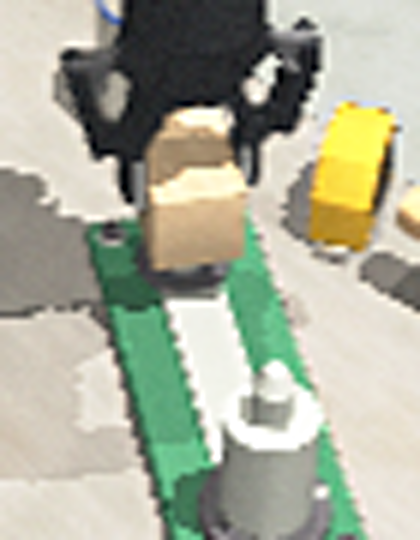

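```bash
python3 - <<'E'
from h import *
s=load("s7");d=load("d7");w=load("w7")
sw=[atz(w,p,.016).round(4) for p in((271,168),(381,168))];print("screws",sw,np.mean(sw,0))
top=[atz(w,p,.067+.0294).round(4) for p in((258,188),(386,188))];print("block far edge",top,np.mean(top,0))
B=box((.6067,.0305,.0467,.03))
print("side bot",((proj(d,B)-[300,170])*6).round(0).tolist(),"scene bot",((proj(s,B)-[280,160])*8).round(0).tolist())
for z in(.014,.02,.04):
  t=np.linspace(0,2*np.pi,200)
  for r in(.02,.025):
    C=np.c_[.608+r*np.cos(t),.0335+r*np.sin(t),0*t+z]; q=(proj(d,C)-[300,170])*6; e=(proj(s,C)-[280,160])*8
    print(z,r,"side",q.min(0).round(0),q.max(0).round(0),"scene",e.min(0).round(0),e.max(0).round(0))
# pre-block views: flange & cap outlines
c=load("d1");crop(c,310,190,50,40,14,"d1r");c=load("s1");crop(c,295,190,40,30,16,"s1r")
for nm,x0,y0,k in(("d1",310,190,14),("s1",295,190,16)):
  q=(proj(load(nm),np.c_[.608+.02*np.cos(t),.0335+.02*np.sin(t),0*t+.04])-[x0,y0])*k;print(nm,q.min(0),q.max(0))
E
```

```text
screws [array([0.5728, 0.0615, 0.016 ]), array([0.6432, 0.0637, 0.016 ])] [0.608  0.0626 0.016 ]
block far edge [array([0.5809, 0.0677, 0.0964]), array([0.6298, 0.0692, 0.0964])] [0.60535 0.06845 0.0964 ]
side bot [[151.0, 270.0], [240.0, 257.0], [208.0, 167.0], [122.0, 178.0]] scene bot [[361.0, 282.0], [254.0, 248.0], [164.0, 350.0], [274.0, 387.0]]
0.014 0.02 side [144. 231.] [215. 280.] scene [210. 350.] [307. 412.]
0.014 0.025 side [135. 225.] [224. 287.] scene [198. 342.] [319. 420.]
0.02 0.02 side [144. 223.] [215. 273.] scene [209. 338.] [307. 401.]
0.02 0.025 side [135. 217.] [224. 279.] scene [197. 331.] [319. 409.]
0.04 0.02 side [145. 197.] [217. 247.] scene [208. 301.] [307. 363.]
0.04 0.025 side [136. 191.] [226. 253.] scene [196. 293.] [319. 371.]
d1 [198.11241606 180.63597591] [365.64965394 295.57961824]
s1 [176.28516935 121.31737674] [373.61423831 245.9607463 ]
```

View pics/d1r.png

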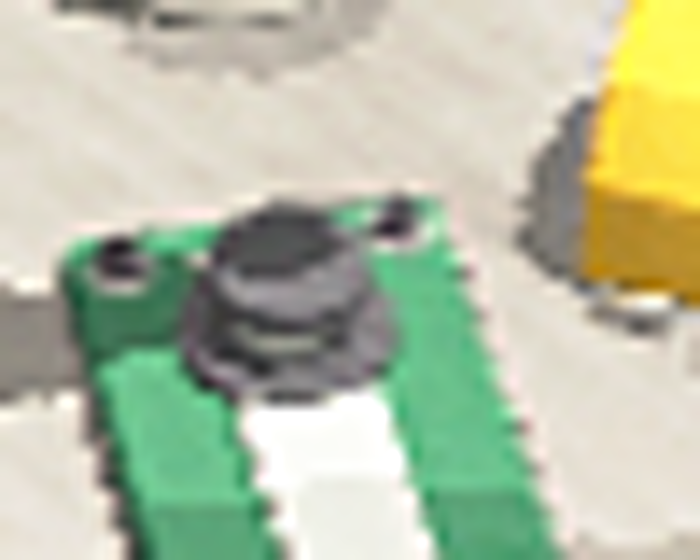

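View pics/s1r.png

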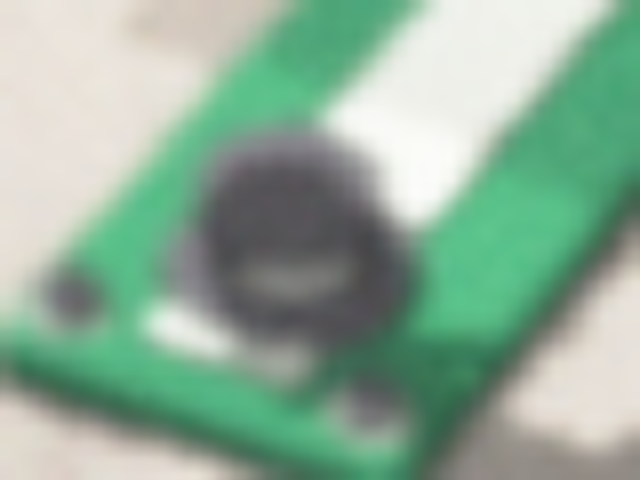

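```bash
python3 - <<'E'
from h import *
w=load("w1");f=lambda p:np.array(p)/2.5+[230,100]
sw=[atz(w,f(p),.016) for p in((114,62),(267,57))];cap=atz(w,f((193,124)),.04);print(np.round(sw,4),np.mean(sw,0)-cap,cap)
w=load("w2");f=lambda p:np.array(p)/3.+[400,20]
sw=[atz(w,f(p),.016) for p in((252,29),(369,130))];cap=atz(w,f((312,127)),.04);print(np.round(sw,4),np.mean(sw,0)-cap,cap)
crop(w,470,10,60,85,8,"w2r")
E
```

```text
[[0.5729 0.0603 0.016 ]
 [0.6432 0.0621 0.016 ]] [-0.00222883  0.02759441 -0.024     ] [0.61025581 0.03364156 0.04      ]
[[0.5731 0.0621 0.016 ]
 [0.644  0.0636 0.016 ]] [ 0.00069428  0.0322033  -0.024     ] [0.60788662 0.03064115 0.04      ]
```

View pics/w2r.png

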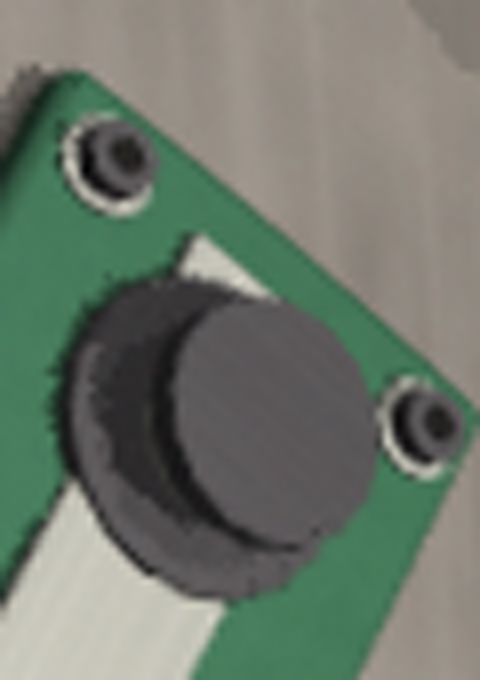

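Call:
carry_out([
  [[0, 0.08, -0.08, 0, 0, 0, 40], [0.06, 0.08, -0.08, 0, 0, 0, 40], [0.12, 0.08, -0.08, 0, 0, 0, 40], [0.15, 0.08, -0.08, 0, 0, 0, 40], [0.15, 0.08, -0.08, 0, 0, 0, 40]],
])

```text
t: 5.8
tcp_pos: [0.6096, 0.0283, 0.0655]
tool_rot: [0.492, 0.508, -0.492, 0.508]
force: [-0.3, 0.6, -0.5]
finger_gap: 0.58
```

```bash
python3 - <<'E'
from h import *
shift((.6076,.0269,.0606))
E
```

```text
t 5.8 tcp [0.6096 0.0283 0.0655] x [-0.  0. -1.] y [ 9.995e-01  3.070e-02 -3.000e-04] yaw 1.76 F [-0.3  0.6 -0.5] gap 49.5
tool units [ 0.2  -0.08  0.05]
```

Call:
carry_out([
  [[0.05, -0.06, 0.06, 0, 0, 0, 40], [0.1, -0.06, 0.06, 0, 0, 0, 40], [0.14, -0.06, 0.06, 0, 0, 0, 40], [0.14, -0.06, 0.06, 0, 0, 0, 40], [0.14, -0.06, 0.06, 0, 0, 0, 40]],
])

```text
t: 6.3
tcp_pos: [0.6083, 0.0266, 0.062]
tool_rot: [0.492, 0.508, -0.492, 0.508]
force: [-0.2, -0.5, 0.5]
finger_gap: 0.579
```

```bash
python3 - <<'E'
from h import *
shift((.6076,.0269,.0606));w=snap("wrist","w8");d=snap("side","d8");crop(d,300,170,70,90,6,"d8c");crop(w,235,130,190,90,4,"w8c")
E
```

```text
t 6.3 tcp [0.6083 0.0266 0.062 ] x [-0.  0. -1.] y [ 0.9995  0.0305 -0.    ] yaw 1.75 F [-0.2 -0.5  0.5] gap 49.4
tool units [ 0.06 -0.03 -0.01]
```

View pics/d8c.png

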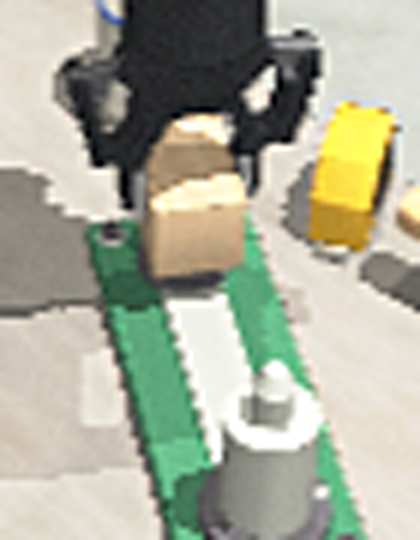

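View pics/w8c.png

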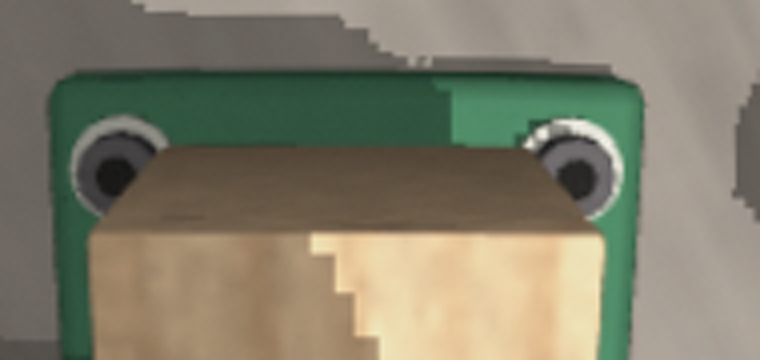

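```bash
python3 - <<'E'
from h import *
w=load("w8");f=lambda p:np.array(p)/4.+[235,130]
sc=np.mean([atz(w,f(p),.016) for p in((113,176),(578,180))],0);print("screws",sc,"rest",sc+[.0009,-.030,0])
for z,p in((.0415,((165,148),(530,150))),(.0915,((88,233),(605,233)))):
    e=np.mean([atz(w,f(q),z) for q in p],0);print(e,"centre",e+np.array([.0305,-1,0])*.0375)
print("plate end",[atz(w,f(q),.014) for q in((75,74),(620,78))])
E
```

```text
screws [0.60803865 0.06092123 0.016     ] rest [0.60893865 0.03092123 0.016     ]
[0.60796929 0.06973416 0.0415    ] centre [0.60911304 0.03223416 0.0415    ]
[0.60768712 0.07014458 0.0915    ] centre [0.60883087 0.03264458 0.0915    ]
plate end [array([0.56523453, 0.07590589, 0.014     ]), array([0.65049234, 0.07796686, 0.014     ])]
```

Call:
carry_out([
  [[0.03, 0, 0, 0, 0, 0, 40], [0.06, 0, 0, 0, 0, 0, 40], [0.08, 0, 0, 0, 0, 0, 40], [0.08, 0, 0, 0, 0, 0, 40], [0.08, 0, 0, 0, 0, 0, 40]],
])

```text
t: 6.9
tcp_pos: [0.6084, 0.0266, 0.0607]
tool_rot: [0.492, 0.507, -0.492, 0.508]
force: [-2.0, 0.8, 5.6]
finger_gap: 0.579
```

Contact at z = 0.0607 (5.6 N), as expected. Release.

Call:
carry_out([
  [[0, 0, 0, 0, 0, 0, 53], [0, 0, 0, 0, 0, 0, 57], [0, 0, 0, 0, 0, 0, 62], [0, 0, 0, 0, 0, 0, 66], [0, 0, 0, 0, 0, 0, 66]],
])

```text
t: 7.4
tcp_pos: [0.6082, 0.0266, 0.0599]
tool_rot: [0.492, 0.508, -0.492, 0.507]
force: [0.0, -0.7, -0.2]
finger_gap: 0.773
```

Call:
carry_out([
  [[-0.5, 0, 0, 0, 0, 0, 66], [-1.5, 0, 0, 0, 0, 0, 66], [-3, 0, 0, 0, 0, 0, 66], [-4.5, 0, 0, 0, 0, 0, 66], [-5.5, 0, 0, 0, 0, 0, 66]],
])

```text
t: 7.9
tcp_pos: [0.6094, 0.0265, 0.2014]
tool_rot: [0.493, 0.506, -0.491, 0.509]
force: [-0.0, -0.2, -0.8]
finger_gap: 0.773
```

```bash
python3 - <<'E'
from h import *
st();w=snap("wrist","w9");s=snap("scene","s9");d=snap("side","d9");crop(s,280,160,80,80,8,"s9c");crop(d,300,170,70,90,6,"d9c")
E
```

```text
t 7.9 tcp [0.6094 0.0265 0.2014] x [ 0.005 -0.001 -1.   ] y [0.9995 0.0307 0.0046] yaw 1.76 F [-0.  -0.2 -0.8] gap 66.0
```

View pics/w9.png

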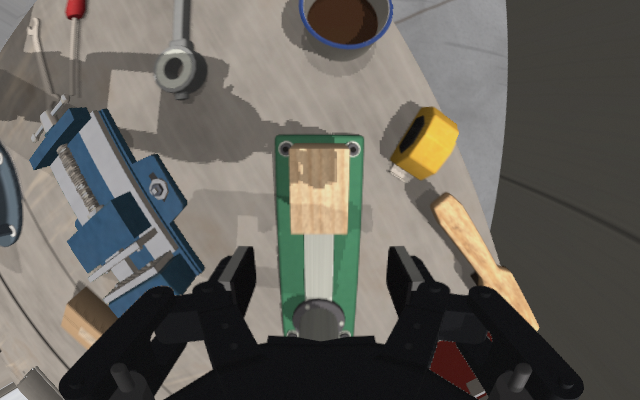

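View pics/s9c.png

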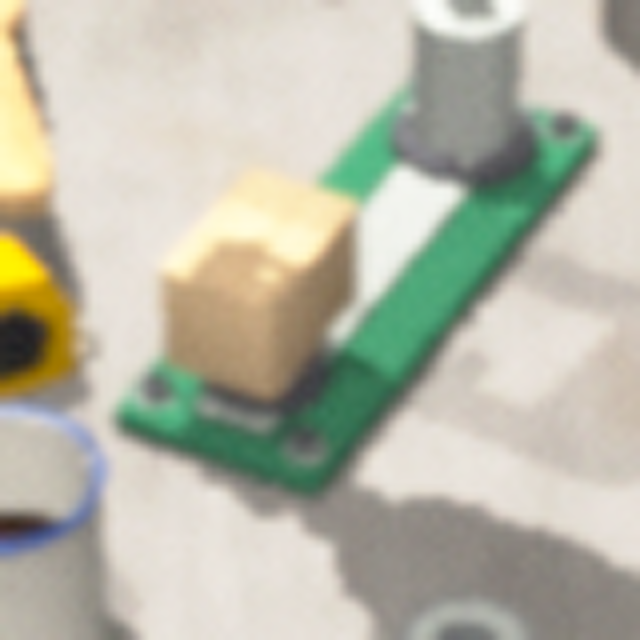

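View pics/d9c.png

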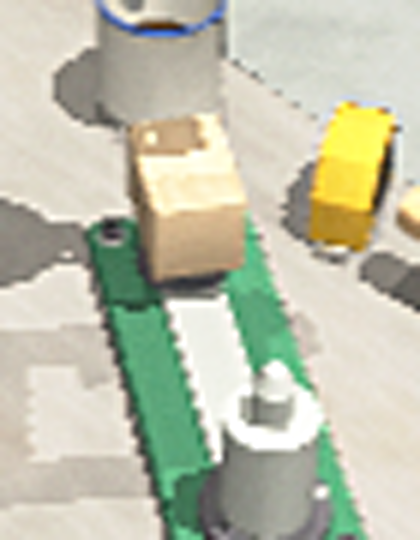

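```bash
python3 - <<'E'
from h import *
s=load("s9");d=load("d9");w=load("w9")
crop(w,265,125,110,125,6,"w9c")
sp=np.array([(165,272),(265,172),(355,208),(272,308)])/8+[280,160]
dp=np.array([(130,125),(215,115),(243,205),(148,212)])/6+[300,170]
wp=np.array([(290,149),(349,149),(348,233),(292,233)])
for c,p in((s,sp),(d,dp),(w,wp)):
    q=np.array([atz(c,x,.09) for x in p]);print(q.round(4)[:,:2].tolist(),q.mean(0).round(4))
E
```

```text
[[0.6263, 0.0719], [0.6254, -0.0039], [0.5817, -0.0005], [0.5786, 0.0709]] [0.603  0.0346 0.09  ]
[[0.5841, 0.0626], [0.632, 0.0629], [0.6312, -0.0112], [0.5806, -0.008]] [0.607  0.0266 0.09  ]
[[0.5837, 0.0686], [0.6323, 0.0701], [0.6354, -0.0038], [0.5859, -0.0053]] [0.6093 0.0324 0.09  ]
```

View pics/w9c.png

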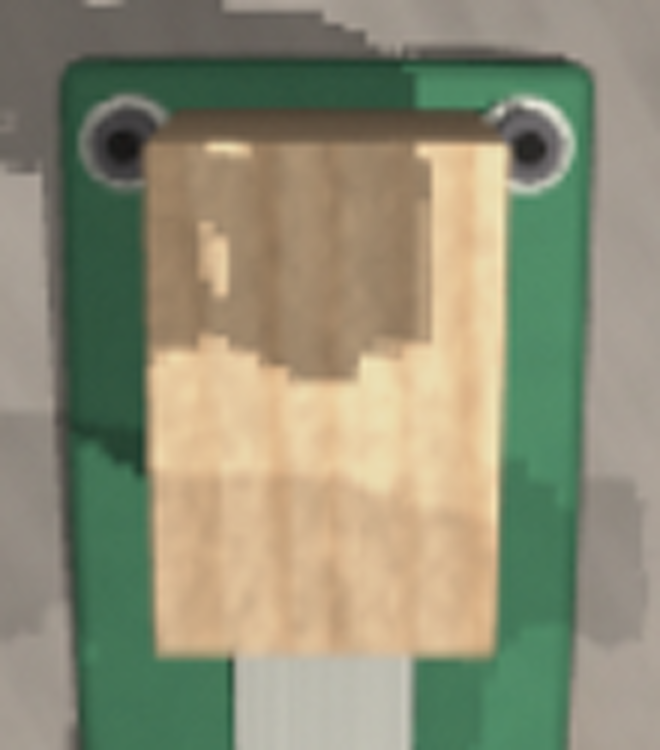

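```bash
python3 - <<'E'
from h import *
s=load("s9");d=load("d9")
crop(d,315,185,35,40,18,"d9z");crop(s,295,175,40,40,16,"s9z")
e=[atz(d,np.array(p)/6.+[300,170],.04) for p in((158,280),(240,270))];print(e,np.mean(e,0)+np.array([-.0305,1,0])*.0375)
e=[atz(s,np.array(p)/8.+[280,160],.04) for p in((172,357),(270,396))];print(e,np.mean(e,0)-np.array([-.0305,1,0])*.0375)
E
```

```text
[array([ 0.58668564, -0.00951304,  0.04      ]), array([ 0.63218049, -0.00955169,  0.04      ])] [0.60828932 0.02796764 0.04      ]
[array([0.62976526, 0.06424294, 0.04      ]), array([0.58321623, 0.06599728, 0.04      ])] [0.6076345  0.02762011 0.04      ]
```

View pics/d9z.png

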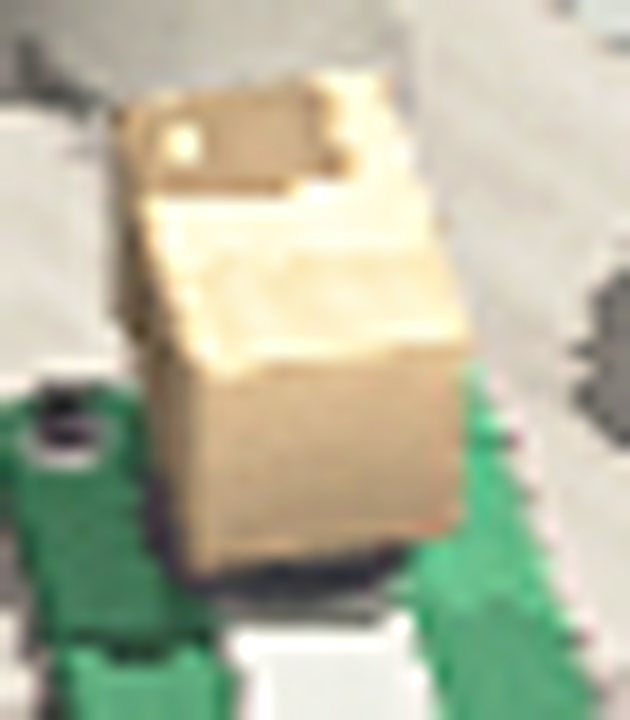

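View pics/s9z.png

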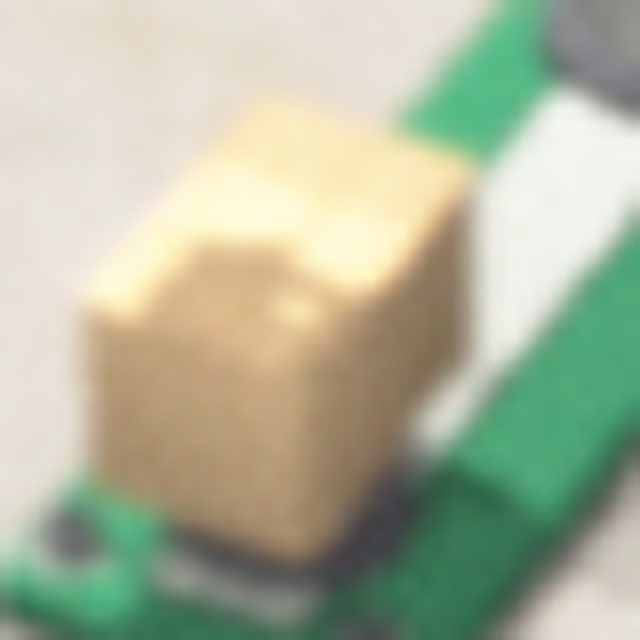

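Call:
carry_out([
  [[0, -1.2, -1.46, 0, 0, 0, 40], [0, -2.4, -2.92, -0.1, 0, 0, 40], [0, -3.6, -4.38, -0.3, 0, 0, 40], [0, -4.8, -5.84, -0.3, 0, 0, 40], [0, -6.06, -7.3, -0.3, 0, 0, 40]],
])

```text
t: 8.55
tcp_pos: [0.4491, 0.2053, 0.1965]
tool_rot: [0.485, 0.514, -0.487, 0.513]
force: [0.2, 0.0, -0.0]
finger_gap: 0.467
```

Call:
carry_out([
  [[0, 0, 0, 0, 0, 0, 40], [0, 0, 0, 0, 0, 0, 40], [0, 0, 0, 0, 0, 0, 40], [0, 0, 0, 0, 0, 0, 40], [0, 0, 0, 0, 0, 0, 40]],
])

```text
t: 9.05
tcp_pos: [0.4522, 0.2035, 0.1973]
tool_rot: [0.486, 0.513, -0.486, 0.514]
force: [-0.6, -0.4, -0.3]
finger_gap: 0.469
```

```bash
python3 - <<'E'
from h import *
st();w=snap("wrist","w10");crop(w,250,0,150,330,2.4,"w10c")
s=snap("scene","s10");d=snap("side","d10")
E
```

```text
t 9.05 tcp [0.4522 0.2035 0.1973] x [ 0. -0. -1.] y [9.985e-01 5.460e-02 1.000e-04] yaw 3.13 F [-0.6 -0.4 -0.3] gap 40.1
```

View pics/w10.png

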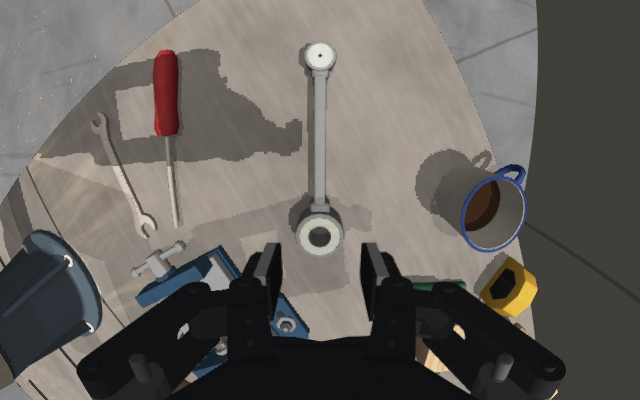

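```bash
python3 - <<'E'
from h import *
w=load("w10");crop(w,290,205,60,60,10,"w10b");crop(w,295,30,50,50,12,"w10s");crop(load("w9"),145,40,65,65,10,"w9l")
E
```

```text
(no output)
```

View pics/w10b.png

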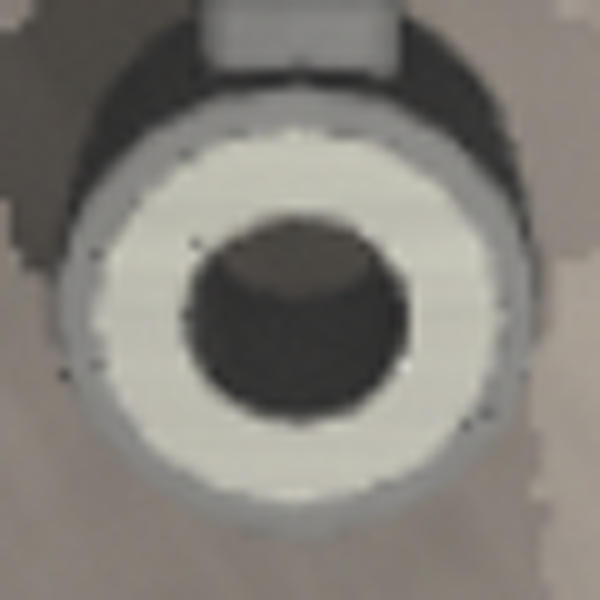

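View pics/w10s.png

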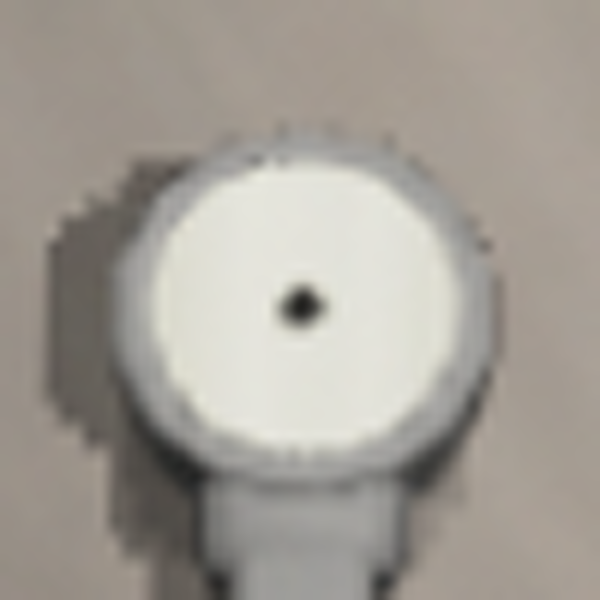

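View pics/w9l.png

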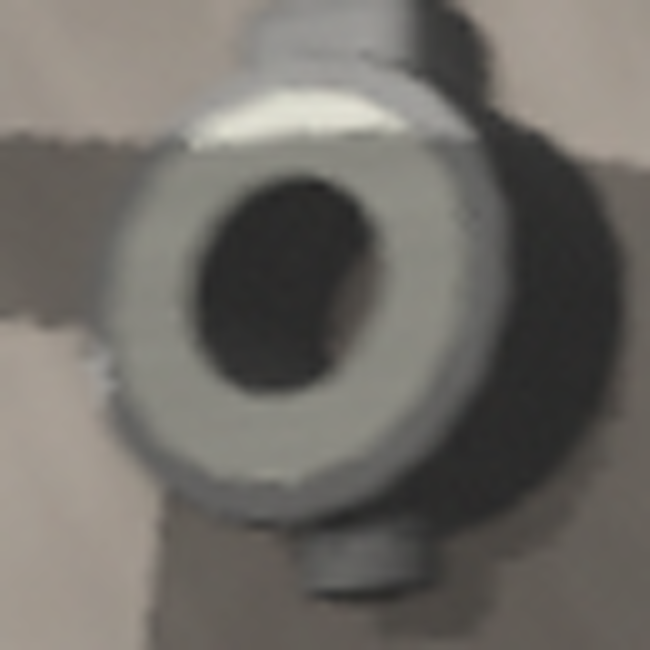

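```bash
python3 - <<'E'
from h import *
w=load("w10");w9=load("w9");s=load("s1");d=load("d1");a=np.array
b=atz(w,(319.8,236.7),.038);p=atz(w,(320.1,55.4),.032);u=(p-b)[:2];L=np.linalg.norm(u)
print(b,p,L,np.degrees(np.arctan2(u[1],u[0]))-90); print("bal",b[:2]+u/L*.0575)
print(tri((w,a([319.8,236.7])),(w9,a([173.8,68.5]))), tri((w,a([319.8,236.7])),(w9,a([173.8,68.5])),(s,a([339,240])),(d,a([281.5,190.75]))))
print(tri((w,a([320.1,55.4])),(s,a([309.25,287])),(d,a([274,162.5]))))
shift((.4518,.2044,.1))
E
```

```text
[0.45469201 0.14921337 0.038     ] [0.44482094 0.33412389 0.032     ] 0.18517380734302544 3.0557188843091154
bal [0.45162686 0.20663162]
(array([0.45437349, 0.14940305, 0.03920492]), [np.float64(0.4), np.float64(0.4)]) (array([0.45396257, 0.14802062, 0.03722169]), [np.float64(1.0), np.float64(1.5), np.float64(1.1), np.float64(0.8)])
(array([0.44461439, 0.33242718, 0.02747552]), [np.float64(2.5), np.float64(0.9), np.float64(0.5)])
t 9.2 tcp [0.4518 0.2038 0.1974] x [-0. -0. -1.] y [ 9.985e-01  5.530e-02 -1.000e-04] yaw 3.17 F [ 0.2  0.5 -0. ] gap 39.9
tool units [ 3.9   0.   -0.02]
```

Call:
carry_out([
  [[1.5, 0, -0.08, 0, 0, 0, 40], [3.3, 0, -0.08, 0, 0, 0, 40], [5, 0, -0.08, 0, 0, 0, 40], [6.4, 0, -0.08, 0, 0, 0, 40], [6.9, 0, -0.08, 0, 0, 0, 40]],
])

```text
t: 9.7
tcp_pos: [0.4496, 0.2057, 0.0222]
tool_rot: [0.484, 0.515, -0.487, 0.513]
force: [-0.6, -0.0, 0.5]
finger_gap: 0.467
```

Call:
carry_out([
  [[0, 0, 0, 0, 0, 0, 40], [0, 0, 0, 0, 0, 0, 40], [0, 0, 0, 0, 0, 0, 40], [0, 0, 0, 0, 0, 0, 40], [0, 0, 0, 0, 0, 0, 40]],
])

```text
t: 10.2
tcp_pos: [0.4519, 0.2066, 0.0263]
tool_rot: [0.486, 0.514, -0.485, 0.515]
force: [0.3, -0.2, -0.4]
finger_gap: 0.466
```

```bash
python3 - <<'E'
from h import *
shift((.4518,.2058,.004));w=snap("wrist","w11")
E
```

```text
t 10.2 tcp [0.4519 0.2066 0.0263] x [ 0.002  0.001 -1.   ] y [0.9984 0.0568 0.0025] yaw 3.26 F [ 0.3 -0.2 -0.4] gap 39.8
tool units [ 0.89 -0.01  0.03]
```

View pics/w11.png

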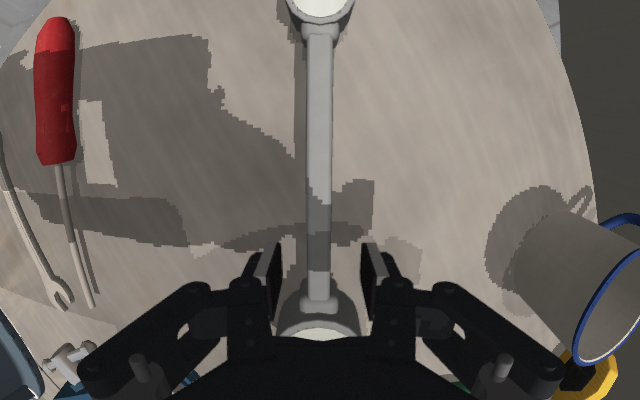

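Call:
carry_out([
  [[0.3, 0, 0.03, 0, 0, 0, 40], [0.6, 0, 0.03, 0, 0, 0, 40], [0.82, 0, 0.03, 0, 0, 0, 40], [0.82, 0, 0.03, 0, 0, 0, 40], [0.82, 0, 0.03, 0, 0, 0, 40]],
])

```text
t: 10.75
tcp_pos: [0.4509, 0.2056, 0.004]
tool_rot: [0.485, 0.514, -0.486, 0.514]
force: [0.2, -0.1, 0.1]
finger_gap: 0.466
```

```bash
python3 - <<'E'
from h import *
shift((.4518,.2058,.004))
E
```

```text
t 10.75 tcp [0.4509 0.2056 0.004 ] x [-0.001 -0.    -1.   ] y [ 0.9984  0.0566 -0.0011] yaw 3.25 F [ 0.2 -0.1  0.1] gap 39.8
tool units [ 0.    0.04 -0.01]
```

Call:
carry_out([
  [[-0.04, 0.03, 0, 0, 0, 0, 28], [-0.04, 0.03, 0, 0, 0, 0, 18], [-0.04, 0.03, 0, 0, 0, 0, 12], [-0.04, 0.03, 0, 0, 0, 0, 6], [-0.04, 0.03, 0, 0, 0, 0, 4]],
], force=100)

```text
t: 11.25
tcp_pos: [0.451, 0.2056, 0.006]
tool_rot: [0.485, 0.514, -0.486, 0.513]
force: [-2.1, 0.2, 6.3]
finger_gap: 0.114
```

Call:
carry_out([
  [[0, 0, 0, 0, 0, 0, 4], [0, 0, 0, 0, 0, 0, 4], [0, 0, 0, 0, 0, 0, 4], [0, 0, 0, 0, 0, 0, 4], [0, 0, 0, 0, 0, 0, 4]],
], force=100)

```text
t: 11.75
tcp_pos: [0.451, 0.2056, 0.006]
tool_rot: [0.485, 0.514, -0.486, 0.513]
force: [-2.1, -0.9, 5.6]
finger_gap: 0.117
```

```bash
python3 - <<'E'
from h import *
st();snap("wrist","w12")
E
```

```text
t 11.75 tcp [0.451  0.2056 0.006 ] x [-0.001 -0.    -1.   ] y [ 0.9984  0.0561 -0.0015] yaw 3.21 F [-2.1 -0.9  5.6] gap 10.0
```

View pics/w12.png

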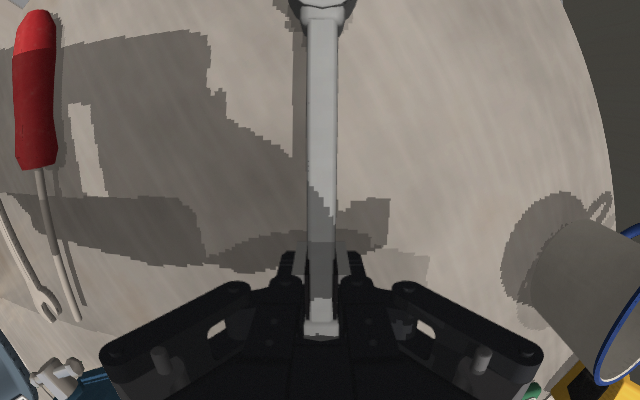

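Call:
carry_out([
  [[-0.1, 0, 0, 0, 0, 0, 4], [-0.3, 0, 0, 0, 0, 0, 4], [-0.6, 0, 0, 0, 0, 0, 4], [-0.9, 0, 0, 0, 0, 0, 4], [-1.2, 0, 0, 0, 0, 0, 4]],
], force=110)

```text
t: 12.3
tcp_pos: [0.4519, 0.2057, 0.0361]
tool_rot: [0.486, 0.514, -0.486, 0.514]
force: [0.0, -0.1, -8.3]
finger_gap: 0.117
```

Call:
carry_out([
  [[0, 0, 0, 0, 0, 0, 4], [0, 0, 0, 0, 0, 0, 4], [0, 0, 0, 0, 0, 0, 4], [0, 0, 0, 0, 0, 0, 4], [0, 0, 0, 0, 0, 0, 4]],
])

```text
t: 12.8
tcp_pos: [0.4517, 0.2057, 0.0353]
tool_rot: [0.485, 0.514, -0.486, 0.514]
force: [-1.1, 0.2, -8.4]
finger_gap: 0.114
```

```bash
python3 - <<'E'
from h import *
s,m=st();print(s["ft_torque"]);snap("wrist","w13");d=snap("side","d13");crop(d,255,140,60,70,10,"d13c");s=snap("scene","s13");crop(s,295,215,75,90,8,"s13c")
E
```

```text
t 12.8 tcp [0.4517 0.2057 0.0353] x [-0.001 -0.    -1.   ] y [ 9.984e-01  5.670e-02 -7.000e-04] yaw 3.25 F [-1.1  0.2 -8.4] gap 9.8
[ 0.00115749 -0.00387788 -0.03392114]
```

View pics/w13.png

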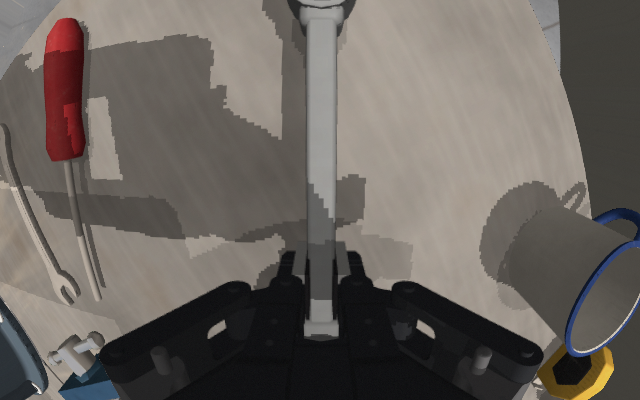

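View pics/s13c.png

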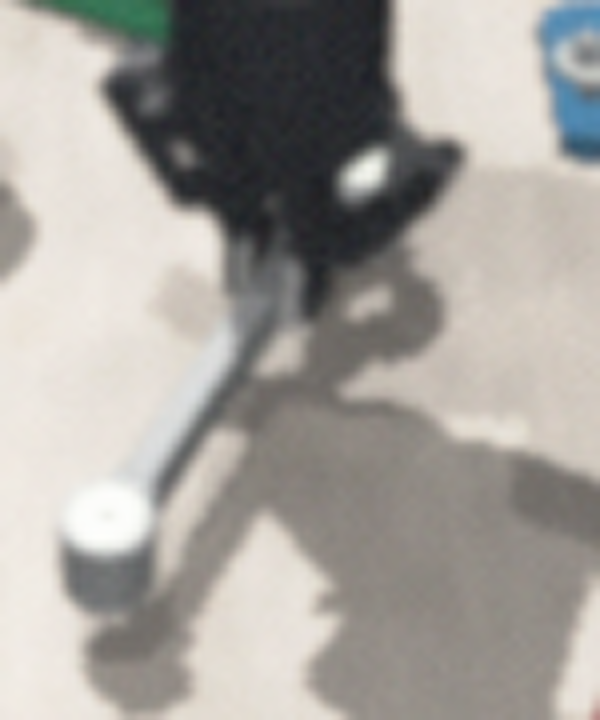

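Call:
carry_out([
  [[-0.8, 0, 0, 0, 0, 0, 4], [-2, 0, 0, 0, 0, 0, 4], [-3.4, 0, 0, 0, 0, 0, 4], [-4.8, 0, 0, 0, 0, 0, 4], [-6, 0, 0, 0, 0, 0, 4]],
])

```text
t: 13.45
tcp_pos: [0.4513, 0.2056, 0.187]
tool_rot: [0.486, 0.514, -0.486, 0.514]
force: [1.1, 0.0, -8.7]
finger_gap: 0.112
```

```bash
python3 - <<'E'
from h import *
shift((.6116,-.0965,.20))
E
```

```text
t 13.45 tcp [0.4513 0.2056 0.187 ] x [-0. -0. -1.] y [ 9.984e-01  5.670e-02 -2.000e-04] yaw 3.25 F [ 1.1  0.  -8.7] gap 9.6
tool units [-0.52  5.72 12.43]
```

Call:
carry_out([
  [[-0.1, 0.4, 0.8, 0, 0, 0, 4], [-0.3, 1, 2.2, 0.1, 0, 0, 4], [-0.5, 1.7, 3.7, 0.2, 0, 0, 4], [-0.5, 2.4, 5.2, 0.3, 0, 0, 4], [-0.5, 3.1, 6.7, 0.37, 0, 0, 4]],
])

```text
t: 13.95
tcp_pos: [0.5383, 0.0416, 0.1978]
tool_rot: [0.494, 0.506, -0.494, 0.506]
force: [1.3, 0.8, -8.9]
finger_gap: 0.114
```

```bash
python3 - <<'E'
from h import *
shift((.6116,-.0965,.20))
E
```

```text
t 13.95 tcp [0.5383 0.0416 0.1978] x [-0.001  0.    -1.   ] y [ 0.9997  0.0243 -0.0014] yaw 1.39 F [ 1.3  0.8 -8.9] gap 9.8
tool units [-0.1  2.8  5.6]
```

Call:
carry_out([
  [[-0.05, 0.7, 1.4, 0, 0, 0, 4], [-0.1, 1.4, 2.8, 0, 0, 0, 4], [-0.1, 2.0, 4.1, 0, 0, 0, 4], [-0.1, 2.5, 5.1, 0, 0, 0, 4], [-0.1, 2.8, 5.6, 0, 0, 0, 4]],
])

```text
t: 14.45
tcp_pos: [0.6124, -0.098, 0.1995]
tool_rot: [0.494, 0.506, -0.495, 0.505]
force: [-0.3, 0.4, -8.2]
finger_gap: 0.111
```

Call:
carry_out([
  [[0, 0, 0, 0, 0, 0, 4], [0, 0, 0, 0, 0, 0, 4], [0, 0, 0, 0, 0, 0, 4], [0, 0, 0, 0, 0, 0, 4], [0, 0, 0, 0, 0, 0, 4]],
])

```text
t: 14.95
tcp_pos: [0.6118, -0.0942, 0.2006]
tool_rot: [0.493, 0.507, -0.494, 0.506]
force: [0.0, 0.5, -8.5]
finger_gap: 0.119
```

```bash
python3 - <<'E'
from h import *
shift((.6116,-.0965,.145))
w=snap("wrist","w14");d=snap("side","d14");s=snap("scene","s14");crop(d,290,120,100,150,4,"d14c");crop(s,280,110,100,110,6,"s14c")
E
```

```text
t 14.95 tcp [ 0.6118 -0.0942  0.2006] x [-0.  0. -1.] y [ 9.997e-01  2.580e-02 -4.000e-04] yaw 1.48 F [ 0.   0.5 -8.5] gap 10.2
tool units [ 2.23 -0.01  0.09]
```

View pics/w14.png

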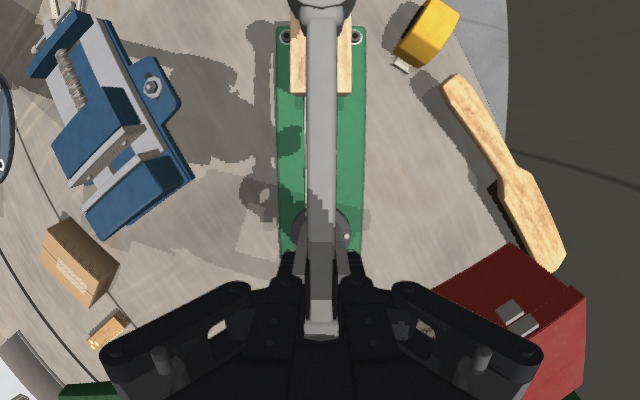

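View pics/d14c.png

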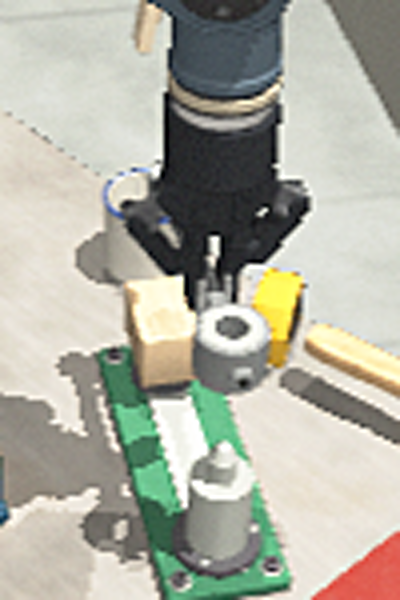

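View pics/s14c.png

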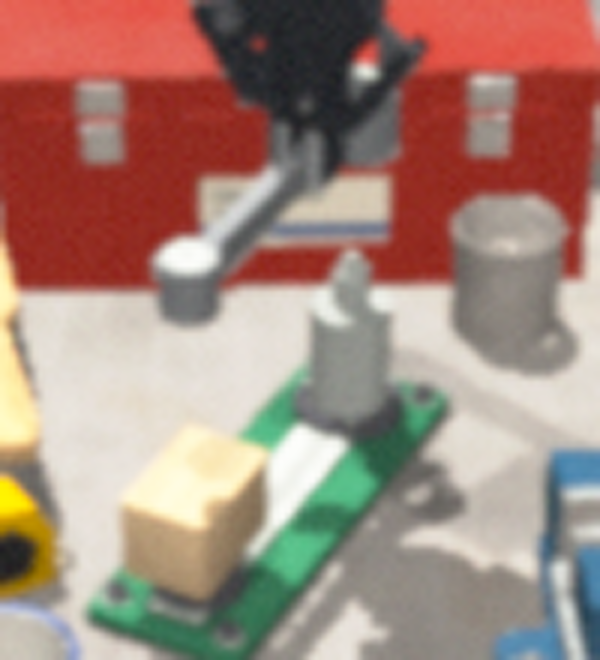

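Call:
carry_out([
  [[0.4, 0, 0.09, 0, 0, 0, 4], [1, 0, 0.09, 0, 0, 0, 4], [1.6, 0, 0.09, 0, 0, 0, 4], [2, 0, 0.09, 0, 0, 0, 4], [2.15, 0, 0.09, 0, 0, 0, 4]],
])

```text
t: 15.6
tcp_pos: [0.6113, -0.0975, 0.145]
tool_rot: [0.493, 0.507, -0.494, 0.505]
force: [0.4, 0.1, -8.6]
finger_gap: 0.112
```

Call:
carry_out([
  [[0, 0, 0, 0, 0, 0, 4], [0, 0, 0, 0, 0, 0, 4], [0, 0, 0, 0, 0, 0, 4], [0, 0, 0, 0, 0, 0, 4], [0, 0, 0, 0, 0, 0, 4]],
])

```text
t: 16.1
tcp_pos: [0.6125, -0.0977, 0.1474]
tool_rot: [0.494, 0.506, -0.494, 0.506]
force: [0.7, 0.1, -8.5]
finger_gap: 0.115
```

```bash
python3 - <<'E'
from h import *
shift((.6116,-.0965,.145))
w=snap("wrist","w15");d=snap("side","d15");s=snap("scene","s15");crop(d,320,190,60,75,10,"d15c");crop(s,295,115,70,80,9,"s15c");crop(w,270,0,110,130,5,"w15c")
E
```

```text
t 16.1 tcp [ 0.6125 -0.0977  0.1474] x [ 0.001 -0.    -1.   ] y [9.997e-01 2.450e-02 9.000e-04] yaw 1.4 F [ 0.7  0.1 -8.5] gap 9.8
tool units [ 0.09 -0.04 -0.05]
```

View pics/w15c.png

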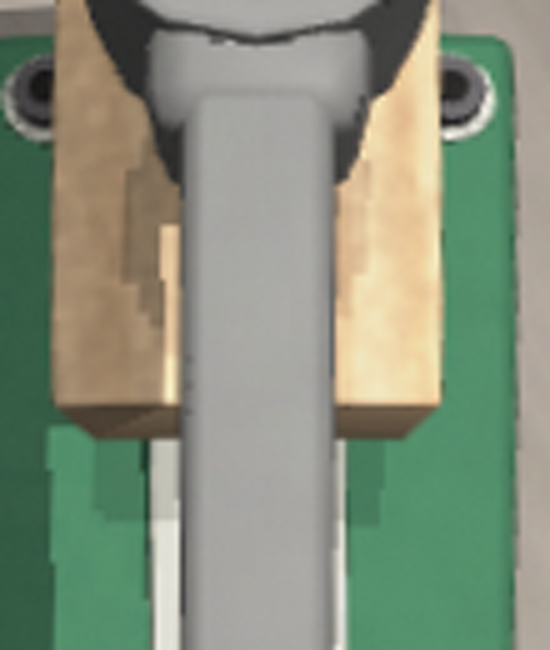

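View pics/d15c.png

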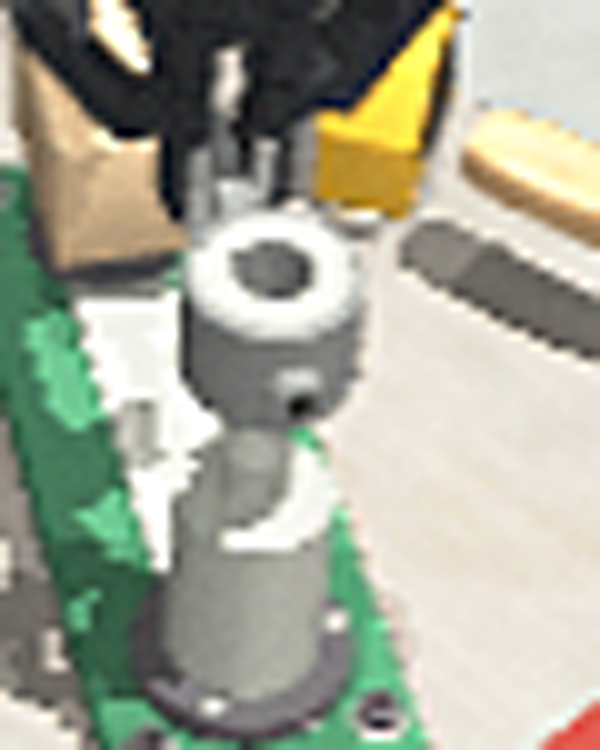

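View pics/s15c.png

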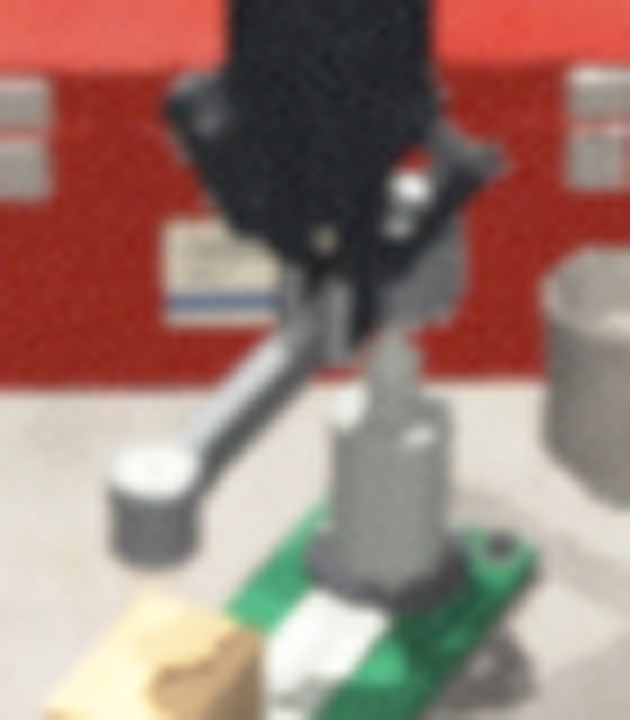

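```bash
python3 - <<'E'
from h import *
d=load("d15");s=load("s15");w=load("w15")
tcp=np.array([.6125,-.0977,.1474])
pin=atz(d,(345.75,231.5),.122);zb=.1474-.006
bore=atz(d,(347.45,217.0),zb+.038);print("side pin",pin,"bore",bore,"diff",bore-pin)
pn=atz(s,(338.25,152.5),.122); 
sm=atz(s,np.array((150,466))/9+[295,115],zb+.032);u=np.array([-.0245,.9997]);print("scene pin",pn,"small",sm,"->bore",sm[:2]-.185*u,"diff",sm[:2]-.185*u-pn[:2])
crop(w,270,0,110,60,6,"w15s")
# triangulate small end & bore w/ kinematics
print("kin bore",tcp[:2]-.0575*u)
B=np.r_[tcp[:2]-.0575*u,zb+.038];print("proj bore side",(proj(d,B)-[320,190])*10,"small scene",(proj(s,np.r_[B[:2]+.185*u,zb+.032])-[295,115])*9)
# height from side only if xy = pin: 
E
```

```text
side pin [ 0.61214356 -0.15825562  0.122     ] bore [ 0.61382512 -0.15817099  0.1794    ] diff [1.68155698e-03 8.46274124e-05 5.74000000e-02]
scene pin [ 0.6123361  -0.15366673  0.122     ] small [0.60923808 0.03007006 0.1734    ] ->bore [ 0.61377058 -0.15487444] diff [ 0.00143448 -0.00120771]
kin bore [ 0.61390875 -0.15518275]
proj bore side [[272.26492888 262.36956508]] small scene [[150.10935147 465.4374514 ]]
```

View pics/w15.png

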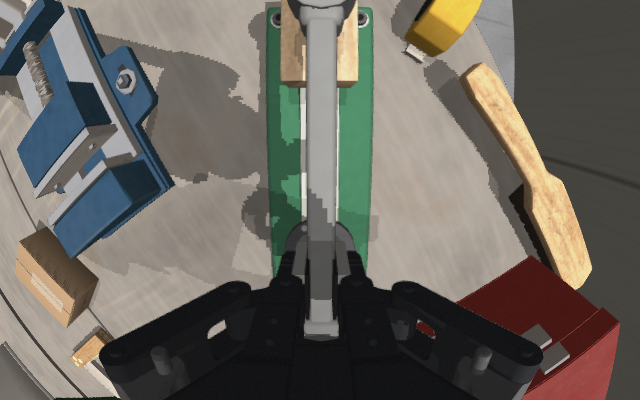

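```bash
python3 - <<'E'
from h import *
crop(load("d9"),325,220,40,60,11,"d9p");crop(load("s9"),320,140,40,50,12,"s9p")
t=np.linspace(0,6.28,100)
for nm,o,k in(("d9",[325,220],11),("s9",[320,140],12)):
    c=load(nm);P=np.array([.613,-.1545,.122])
    print(nm,((proj(c,P)-o)*k).round(0)); 
    for r,z in((.005,.122),(.011,.1),(.024,.09),(.024,.05)):
        q=(proj(c,np.c_[P[0]+r*np.cos(t),P[1]+r*np.sin(t),0*t+z])-o)*k;print(r,z,q.min(0).round(0),q.max(0).round(0))
E
```

```text
d9 [[228. 116.]]
0.005 0.122 [209. 101.] [248. 130.]
0.011 0.1 [182. 142.] [266. 205.]
0.024 0.09 [130. 132.] [313. 268.]
0.024 0.05 [125. 232.] [303. 368.]
s9 [[218. 148.]]
0.005 0.122 [201. 139.] [236. 157.]
0.011 0.1 [179. 192.] [255. 234.]
0.024 0.09 [133. 196.] [298. 288.]
0.024 0.05 [132. 309.] [294. 402.]
```

View pics/d9p.png

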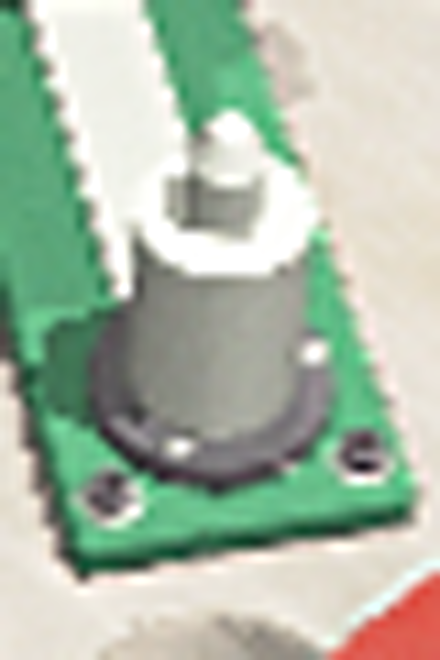

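View pics/s9p.png

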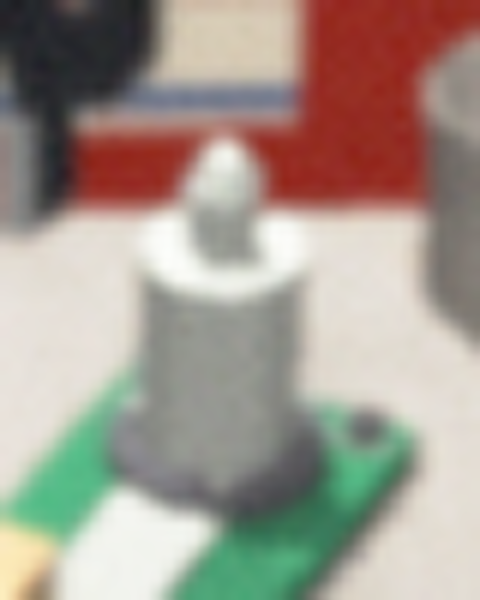

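```bash
python3 - <<'E'
from h import *
d=load("d15");s=load("s15");w=load("w15")
f=lambda c,p,o,k,z:atz(c,np.array(p)/k+o,z)
zb=.1414;u=np.array([-.0245,.9997])
print("scene pin by shoulder",f(s,(227,252),[320,140],12,.09),"tip x",f(s,(226,150),[320,140],12,.122))
for p in((150,466),(152,470)): print("scene bore",f(s,p,[295,115],9,zb+.032)[:2]-.185*u)
print("side pin by shoulder",f(d,(226,212),[325,220],11,.09),"tip",f(d,(230,122),[325,220],11,.122))
for p in((274,268),(275,272)): print("side bore",f(d,p,[320,190],10,zb+.038))
# wrist: plate edges vs arm edges
for row in(95,): print("screws",[f(w,p,[270,0],5,.016).round(4) for p in((40,93),(460,93))])
print("arm edges",[f(w,p,[270,0],5,zb+.030).round(4) for p in((184,400),(334,400),(184,200),(330,200))])
print("block near edge",[f(w,p,[270,0],5,.09).round(4) for p in((52,403),(440,403))])
E
```

```text
scene pin by shoulder [ 0.60764111 -0.15126734  0.09      ] tip x [ 0.61058757 -0.15464995  0.122     ]
scene bore [ 0.61377058 -0.15487444]
scene bore [ 0.61197087 -0.1531453 ]
side pin by shoulder [ 0.6130677  -0.15910494  0.09      ] tip [ 0.61294904 -0.15679317  0.122     ]
side bore [ 0.61387012 -0.15739298  0.1794    ]
side bore [ 0.61378016 -0.15894814  0.1794    ]
screws [array([0.5714, 0.0613, 0.016 ]), array([0.6454, 0.0631, 0.016 ])]
arm edges [array([ 0.6056, -0.0136,  0.1714]), array([ 0.6168, -0.0133,  0.1714]), array([0.6052, 0.0022, 0.1714]), array([0.6162, 0.0025, 0.1714])]
block near edge [array([ 0.585 , -0.0049,  0.09  ]), array([ 0.6343, -0.0037,  0.09  ])]
```

Call:
carry_out([
  [[0.03, -0.02, 0, 0, 0, 0, 4], [0.06, -0.05, 0, 0, 0, 0, 4], [0.08, -0.05, 0, 0, 0, 0, 4], [0.08, -0.05, 0, 0, 0, 0, 4], [0.08, -0.05, 0, 0, 0, 0, 4]],
])

```text
t: 16.75
tcp_pos: [0.611, -0.0977, 0.1448]
tool_rot: [0.494, 0.506, -0.494, 0.506]
force: [-0.0, -0.7, -9.0]
finger_gap: 0.115
```

Call:
carry_out([
  [[0, 0, 0, 0, 0, 0, 4], [0, 0, 0, 0, 0, 0, 4], [0, 0, 0, 0, 0, 0, 4], [0, 0, 0, 0, 0, 0, 4], [0, 0, 0, 0, 0, 0, 4]],
])

```text
t: 17.25
tcp_pos: [0.611, -0.0977, 0.1448]
tool_rot: [0.494, 0.506, -0.494, 0.506]
force: [0.2, -0.3, -8.8]
finger_gap: 0.114
```

```bash
python3 - <<'E'
from h import *
s,m=st();print(s["qd"],s["ft_torque"])
w=snap("wrist","w16");d=snap("side","d16");s=snap("scene","s16");crop(d,320,190,60,75,10,"d16c");crop(s,280,130,90,100,7,"s16c")
E
```

```text
t 17.25 tcp [ 0.611  -0.0977  0.1448] x [ 0. -0. -1.] y [0.9997 0.0244 0.    ] yaw 1.4 F [ 0.2 -0.3 -8.8] gap 9.7
[ 6.91938947e-05  3.72455960e-04  3.38825209e-04 -2.22221293e-03
  2.17345671e-04  8.53666608e-04] [ 0.03101073 -0.02040568  0.02801904]
```

View pics/d16c.png

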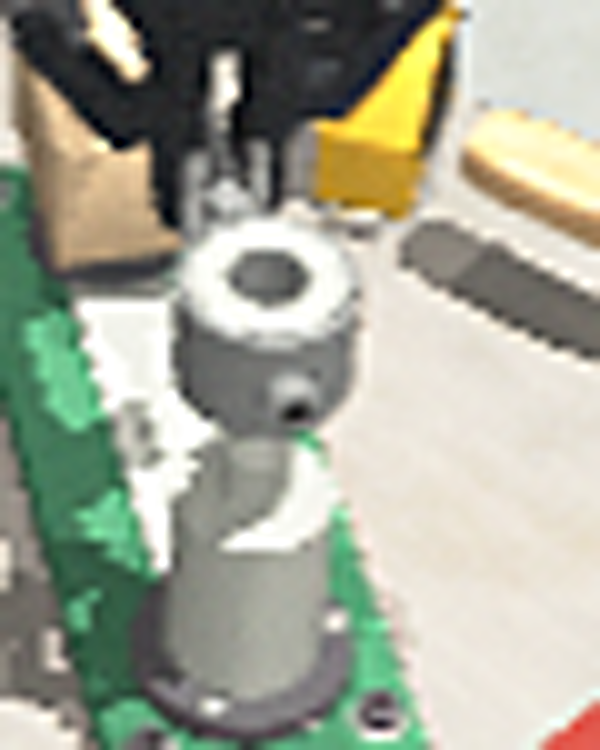

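View pics/s16c.png

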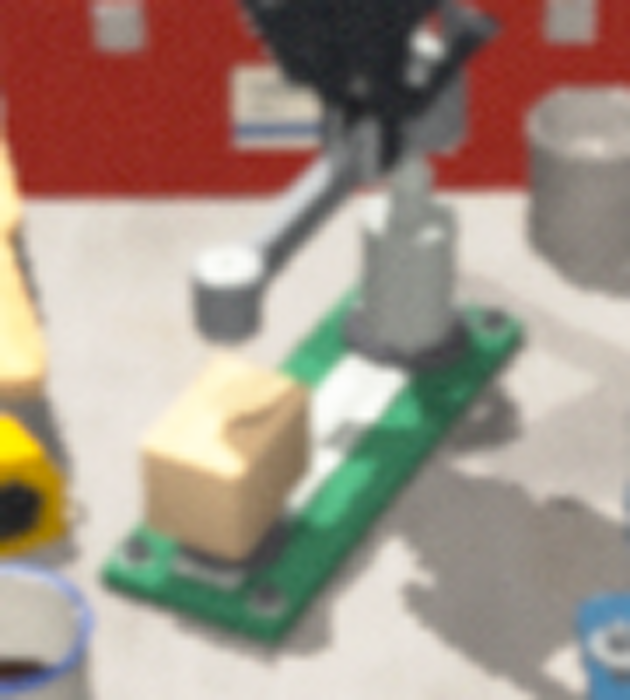

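```bash
python3 - <<'E'
from h import *
a=load("w12")["image"][0:70,270:375];b=load("w16")["image"][0:70,270:375]
cv2.imwrite("pics/cmp.png",cv2.resize(np.hstack([a,b])[:,:,::-1],None,fx=3.8,fy=3.8,interpolation=cv2.INTER_CUBIC))
d=load("d16");s=load("s16");u=np.array([-.0244,.9997]);t=np.array([.611,-.0977]);zb=.1388
B=t-.0575*u
print("bore",B,(proj(d,np.r_[B,zb+.038])-[320,190])*10,"small",B+.185*u,(proj(s,np.r_[B+.185*u,zb+.032])-[280,130])*7)
E
```

```text
bore [ 0.612403   -0.15518275] [[266.38819401 269.78166967]] small [0.607889   0.02976175] [[224.80056469 262.88971572]]
```

View pics/cmp.png

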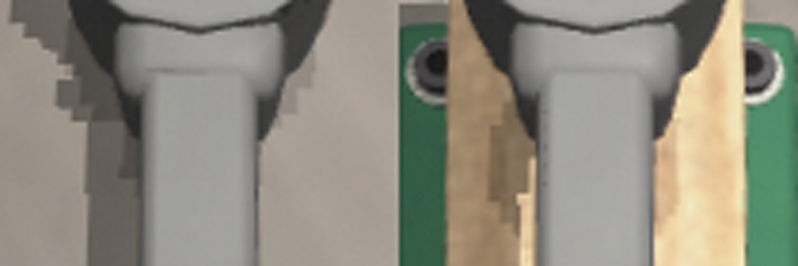

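```bash
python3 -c "
from h import *
st(); print(manip.sign_off())"
```

```text
t 17.4 tcp [ 0.611  -0.0977  0.1448] x [-0.  0. -1.] y [ 0.9997  0.0244 -0.    ] yaw 1.4 F [-0.  -0.4 -8.9] gap 10.2
the job is handed in; nothing more can be done
None
```

The job is handed in at 17.4 s. The packing block is on the rest post, released, and the lever is held level and still over the fixture, ready for you to oil the pin. I moved nothing else on the bench.

**Block:** It lies flat on the rest post, its 75 mm length along the fixture. It touched down at the expected height.
- The wrist camera puts it within about 1 mm of centre.
- The two fixed cameras put it up to about 5 mm towards the pin. They also disagree with the wrist camera by 2–3 mm on other points, so I did not reset it.

**Lever:** It is gripped with 110 N at the balance point. The measured load is 8.8 N (about 0.9 kg), with almost no tilting moment.
- **Level:** Seen from the wrist camera, the lever sits in the gripper just as it did on the table, and the tool points straight down.
- **Bore over pin:** I estimate within about 1 mm sideways. Along the arm it is within 1–2 mm, though estimates of the pin's position scattered by up to about 4–5 mm that way.
- **Clearance:** The underside is about 17 mm above the pin's tip, by the arm's own position reading.
- **Small end:** It is over the block, within about 2 mm of its middle, and well clear above it.

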